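# Hold the bottle holder against its mounting block

## Robot

A 7-joint arm with a two-finger parallel gripper is mounted at the origin on a cart in front of the work surface, level with it; the furniture and walls round the work are solid. World frame = base frame: x ahead of the robot, y to its left, z up, the work surface at z = 0. Lengths are in m, angles in degrees, forces in N, time in s.
With the tool pointing down it reaches from about 0.4 to 0.85 m from the base axis. Payload 10.4 kg.
Tool frame: the origin (TCP) lies at the very end of the fingers, on their centre line; the grasp point (between the pads) lies r.grip_depth behind it (r.grip_depth is the distance from the TCP to the grasp point, in m); x points along the fingers, y is the direction in which the jaws open and shut, and the axes are right-handed (so a half turn about x gives the same grasp; the last joint's range is limited). The gripper opens to 87 mm and grips with 3 to 60 N. Pads are 19 mm wide; open, the fingers measure 117 mm over their backs; the gripper's body (75 mm by 190 mm) begins 51 mm behind the grasp point.
Start: joints at [64.71, 19.034, -3.707, 83.658, 1.238, 77.344, -5.071], TCP at [0.254, -0.571, 0.223] pointing down, gripper open.
Joint ranges: [-148.97, 148.97], [-28.65, 121.19], [-84.17, 76.75], [9.2, 138.47], [-72.65, 252.65], [3.7, 117.97], [-149.18, 149.18]. Speed limits (degrees/s): [127.2, 127.2, 159.86, 159.86, 180, 180, 180].

## Interface

Orientations are given as a 3x3 rotation matrix whose columns are the frame's x, y, z axes.
In Python, from workcell import r gives the robot as it stands.
- The arm moves only by the tool jog_arm, never from a script. Its argument "motion" is a list of rows, each an object of numbers: "wx", "wy", "wz": the turn, a rotation vector about the tool's x, y, z in degrees; "dx", "dy", "dz": the shift along the tool's x, y, z in mm; "jaw": the closure in counts, from 0 (fully open) to 255 (shut). In form: [{"wx": .., "wy": .., "wz": .., "dx": .., "dy": .., "dz": .., "jaw": ..}, ...]. A call has 1 to 12 rows; each row is the pose to reach, as a shift and turn from the pose commanded when the call began, along the tool's axes at that moment; what a row does not reach only later rows make up. A row lasts 1/8 s, in which the tool goes at most 62.5 mm and 10.7 degrees, less where a joint would pass 70% of its speed; a pose out of reach is approached as far as the arm can. A call with a gripper value outside its range is refused whole. The fingers move at their own pace and stop on an object; "grip_force" is the grip in N (left out, the last holds). Time passes only in rows, so rows that repeat a pose let the fingers close. It gives the time, the measured TCP pose, the force and the opening at its end, in the units of the state.
- r.state(): the state, without advancing time (a new reading comes with each control period).
- r.read_camera(name): name is "scene" or "side" or "wrist"; returns a dict with "color" (420x560x3 uint8, red, green, blue), "intrinsics" (3x3 intrinsics, pixels), "xyz" and "attitude" of the camera in the world. Camera axes: x right, y up, looking along -z (the intrinsics and any distortion apply to the point x, -y, -z); pixel columns grow to the right and rows downward; lengths in m; the calibration is good to about 2 mm. The wrist camera is an equidistant fisheye: a pixel r from the principal point sees the ray r / f radians off the axis. A picture is of the moment at which its call begins. There is no depth.
- r.sign_off(): hands the job in, once; it reports no verdict.
Trained networks look in a picture, given as the dict that the camera call returned (one of the last four; its "shot" number tells which), for a name from the list of things; names that differ only in an ending like _2 or _b are one class to them, and where a whole thing is asked for, a point or a joint stands for the part that bears it (a point fixed in the world has none). Each returns a list of dicts, best first, with "confidence" (0 to 1); they miss things now and then, are a little off and sometimes report something else, mostly with a low value. They report only what shows in the picture. A call takes as long as a camera call.
- r.spot_in(picture, query): "xy" ([column, row] in pixels, amid what is visible of it).
- r.outline_of(picture, query): "pixels" (420x560 bool, what is visible of it) and "xy" ([column, row] in pixels, amid what is visible of it).
The state is a dict: "clock": time; "joint_positions": joint angles; "qvel": joint speeds; "joint_torque": joint torques, N m; "tcp_pos": TCP position; "tcp_rot": TCP orientation; "force": force on the tool from outside, world axes, zero at the start; "moment": the same for the moment, N m; "width": finger opening in m.
Only numpy, scipy, OpenCV 4.12 (cv2) and the standard library are available. Lean on these libraries where they do the work, as an engineer would, in place of code of your own. Each camera call takes 0.05 s, during which the arm holds its last target.

## Task

Stand the small slim bottle upright in the round cup of the loose bottle holder and let go of it. Then grip the holder by its upright fin, bring its flat back squarely and centred against the sprung plate of the mounting block with its foot flat on the worktop, and press the plate in until the end of the tongue on top lies between the two pairs of raised marks. Keep it pressed steadily like that for a few seconds and finish still gripping and pressing the holder, so that a colleague can drive the screws; never push the plate all the way in, and leave the other loose things alone.

Things in the scene. Friction and masses are not known exactly. Their poses are not given: they have to be found in the camera images.
- bottle_mid (a point): centre (half-way up) of the small slim clear bottle, 33 mm diameter and 100 mm tall with its closed cap, 70 g, which starts standing on the worktop; its z axis points from foot to cap. The plain body below the shoulder is good to grip, about half-way up or a little higher, where the fingertips stay above the cup's rim
- cup (a point): centre of the inner floor of the round cup of the bottle holder, 14 mm above the holder's underside; the cup is open at the top, 41 mm inside diameter, 49 mm outside, its rim 30 mm above this point. Axes as the holder's: z up, x towards the holder's flat back. A bottle standing in it has its centre 50 mm above this point
- fin (a point): grip point of the holder's upright fin, 47 mm above the holder's underside. The fin is 12 mm thick (along y), 44 mm long (along x) and reaches 66 mm above the underside; it stands on the holder's foot, whose top is 12 mm up. Axes as the holder's: x from the fin towards the back, y across, z up. The cup's axis is 96 mm ahead (+x) of this point
- back (a point): centre of the flat outer face of the holder's back plate, 37 mm above the holder's underside and 136 mm ahead (+x) of the fin point; the holder's x axis points straight out of this face
- holder: the loose white bottle holder, 0.35 kg, which slides on the worktop: a foot 160 x 74 x 12 mm with the fin at one end, the cup near the other, and at that end an upright back plate 80 mm wide, 62 mm high. Origin at the centre of its underside; fin point at (-56, 0, 47) mm, cup floor at (40, 0, 14), outer face of the back at x = +80
- bottle: the whole small slim bottle; origin at the centre of its underside
- mount: grey block screwed to the worktop, with a sprung plate. Origin on the worktop below the middle of the plate's outer face (plate out); +x points into the block, the way the plate is pressed; y across. Plate 84 mm wide, 8 to 66 mm above the worktop; block 104 mm wide, 66 high, its rear 128 mm behind the face. The plate's steel tongue slides over the top, which has two pairs of dark marks 10 mm apart
- plate (a joint): how far the sprung plate is pushed in, m: 0 fully out, 0.030 at its end stop. The tongue's end is level with the first marks at 0.010 and with the second marks at 0.020. The spring gives 2 N at 0 and 0.5 N more for each mm (about 9.5 N at 0.015)
- saline: bystander: clear bottle, 67 mm diameter, 148 mm tall; origin at its underside
- swabs: bystander: carton 51 x 71 x 46 mm; origin at its underside
- vial: bystander: small capped vial, 25 mm diameter, 52 mm tall; origin at its underside

How it is judged:
By the outcome, as a careful person would: the job done as asked, in the order asked, and still so for the second after the job is handed in, while the arm keeps its last pose, push and grip.
It also fails if it takes over 72 s, if anything falls off the work surface, if the arm or the gripper's body presses on something with over 40 N, if the wrist force passes 120 N, or if a joint passes its speed limit or range.

## Working session

There is one attempt and no reset: what is moved stays moved. The work goes in short steps, Python scripts to look and compute and a tool call to move; the robot and the scene stay as the last step left them, time stands still between calls to the robot, and variables do not carry over. Pictures are saved under pics/ and viewed, and the job is handed in when it is done.

Besides the shell and the picture viewer there is one more tool, called as name(argument=value, ...) on one line, values as JSON. jog_arm: Moves the arm, as the interface text tells. Its arguments: {"type":"object","properties":{"motion":{"type":"array","items":{"type":"object","properties":{"wx":{"type":"number"},"wy":{"type":"number"},"wz":{"type":"number"},"dx":{"type":"number"},"dy":{"type":"number"},"dz":{"type":"number"},"jaw":{"type":"number"}}}},"grip_force":{"type":"number"}},"required":["motion"]}

```bash
ls; mkdir -p pics; cat > h.py <<'E'
import numpy as np, cv2
from workcell import r
np.set_printoptions(precision=4,suppress=True)
def shot(n,tag):
    p=r.read_camera(n); cv2.imwrite(f'pics/{tag}.png',p['color'][:,:,::-1]); return p
def ray(p,xy,fish=False):
    K=np.array(p['intrinsics']); u=(xy[0]-K[0,2])/K[0,0]; v=(xy[1]-K[1,2])/K[1,1]
    if fish:
        t=np.hypot(u,v); s=np.sin(t)/t if t>1e-9 else 1; d=np.array([u*s,-v*s,-np.cos(t)])
    else: d=np.array([u,-v,-1.])
    d=np.array(p['attitude'])@d; return np.array(p['xyz']),d/np.linalg.norm(d)
def atz(p,xy,z,fish=False):
    o,d=ray(p,xy,fish); return o+d*(z-o[2])/d[2]
def proj(p,X,fish=False):
    K=np.array(p['intrinsics']); c=np.array(p['attitude']).T@(np.array(X)-np.array(p['xyz']))
    x,y,z=c[0],-c[1],-c[2]
    if fish:
        t=np.arctan2(np.hypot(x,y),z); n=np.hypot(x,y)+1e-12; return np.array([K[0,2]+K[0,0]*t*x/n,K[1,2]+K[1,1]*t*y/n])
    return np.array([K[0,2]+K[0,0]*x/z,K[1,2]+K[1,1]*y/z])
def tri(rs):
    A=np.zeros((3,3));b=np.zeros(3)
    for o,d in rs:
        M=np.eye(3)-np.outer(d,d);A+=M;b+=M@o
    return np.linalg.solve(A,b)
E
python3 - <<'E'
from h import *
s=r.state(); print(s, r.grip_depth)
for n in ['scene','side','wrist']:
    p=shot(n,n+'0'); print(n,p['xyz'],p['attitude'],p['intrinsics'],p['shot'])
    for q in ['bottle_mid','cup','fin','back','mount','saline','swabs','vial']:
        print(q,[(np.round(a['xy'],1),round(a['confidence'],2)) for a in r.spot_in(p,q)[:3]])
E
```

```text
pics
{'clock': 0.0, 'joint_positions': array([64.7094, 19.0713, -3.7087, 83.7055,  1.2368, 77.3437, -5.0698]), 'qvel': array([ 0.0588,  0.0019,  0.0327,  0.0225,  0.0233, -0.0401, -0.0033]), 'joint_torque': array([ -0.0007, -62.3253,   0.024 , -38.9907,  -0.0613,   0.0394,
         0.0002]), 'tcp_pos': array([ 0.254 , -0.5706,  0.2218]), 'tcp_rot': array([[-0.0006,  0.4067, -0.9136],
       [ 0.0013, -0.9136, -0.4067],
       [-1.    , -0.0014,  0.    ]]), 'force': array([ 0.0353, -0.8926, -0.0189]), 'moment': array([-0.0344, -0.0143,  0.0081]), 'width': 0.08684570226112577} 0.0187
scene [-0.3464  0.5777  0.6757] [[-0.5914  0.3969 -0.7019]
 [-0.8064 -0.2967  0.5116]
 [-0.0052  0.8686  0.4955]] [[471.2688   0.     279.932 ]
 [  0.     471.2688 207.9918]
 [  0.       0.       1.    ]] 1
bottle_mid [(array([355.4, 198.2]), 0.82)]
cup [(array([170.5, 272.2]), 0.7), (array([355.3, 197.4]), 0.2)]
fin [(array([172.8, 271.7]), 0.83)]
back [(array([174.4, 272.3]), 0.98)]
mount []
saline [(array([363.9, 166.9]), 0.7), (array([105.3, 272.8]), 0.23)]
swabs [(array([106., 272.]), 0.57)]
vial [(array([254.5, 192.6]), 0.5)]
side [ 0.4112 -1.054   0.8409] [[ 0.996   0.0437 -0.0776]
 [-0.0884  0.5943 -0.7994]
 [ 0.0112  0.803   0.5958]] [[474.1395   0.     288.87  ]
 [  0.     474.1395 207.2401]
 [  0.       0.       1.    ]] 2
bottle_mid [(array([278.3, 281.9]), 0.81)]
cup [(array([272.9, 168. ]), 0.57)]
fin [(array([274.1, 168.9]), 0.76)]
back [(array([274. , 166.9]), 0.81)]
mount [(array([350. , 232.3]), 0.82)]
saline [(array([337.5, 319.1]), 0.59)]
swabs [(array([295., 147.]), 0.74)]
vial [(array([353.2, 289.7]), 0.66)]
wrist [ 0.3238 -0.5402  0.3856] [[ 0.4067  0.8783  0.2514]
 [-0.9135  0.3909  0.1124]
 [ 0.0004 -0.2754  0.9613]] [[325.1923   0.     277.1141]
 [  0.     325.1923 209.8271]
 [  0.       0.       1.    ]] 3
bottle_mid []
cup []
fin []
back []
mount []
saline []
swabs []
vial []
```

View pics/scene0.png

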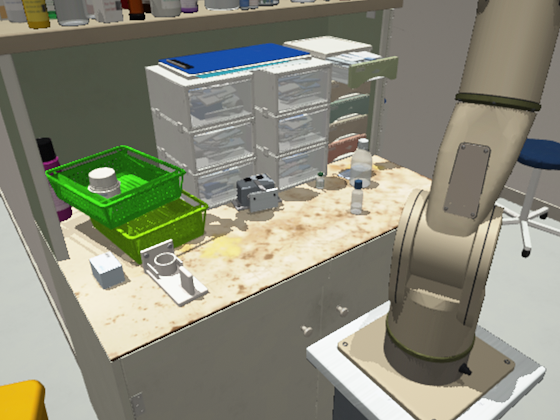

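View pics/side0.png

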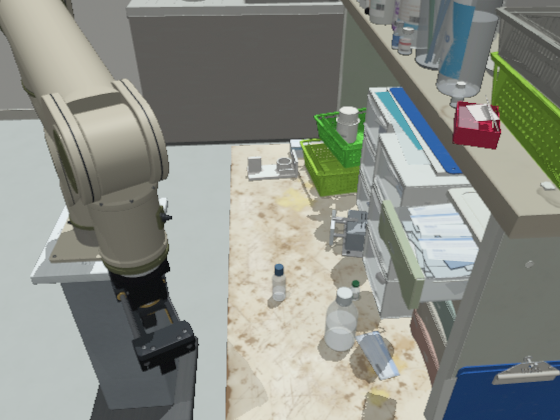

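View pics/wrist0.png

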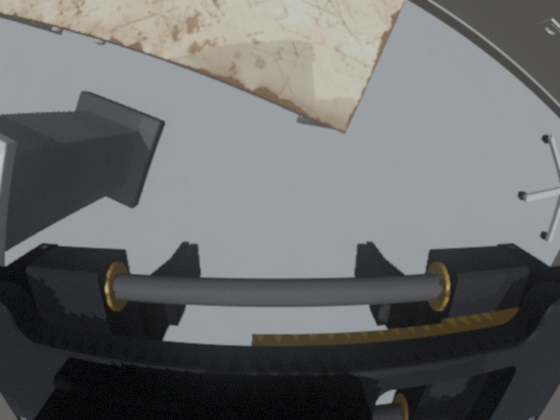

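```bash
python3 - <<'E'
from h import *
a=shot('scene','s1');b=shot('side','d1')
for q in ['bottle','holder','mount','vial','saline','swabs']:
    for p in (a,b):
        o=r.outline_of(p,q)
        if not o: print(q,'none');continue
        o=o[0]; ys,xs=np.nonzero(o['pixels']); print(q,o['confidence'],o['xy'],xs.min(),xs.max(),ys.min(),ys.max(), atz(p,o['xy'],0.03))
c=a['color'][:,:,::-1]; d=b['color'][:,:,::-1]
def crop(im,x,y,w,h,n,s): cv2.imwrite(n,cv2.resize(im[y:y+h,x:x+w],None,fx=s,fy=s,interpolation=cv2.INTER_CUBIC))
crop(c,80,220,140,100,'pics/cs_h.png',5.7)
crop(c,220,130,160,110,'pics/cs_m.png',5)
crop(d,230,130,140,100,'pics/cd_h.png',5.7)
crop(d,250,190,140,110,'pics/cd_m.png',5.4)
print(tri([ray(a,(357,197)),ray(b,(279,283))]))
E
```

```text
bottle 0.71 [355.6, 198.2] 350 362 179 213 [ 0.4841 -0.2961  0.03  ]
bottle 0.7 [278.6, 283.4] 271 285 264 301 [ 0.466  -0.2646  0.03  ]
holder 0.85 [169.9, 273.9] 140 206 240 304 [0.4762 0.2821 0.03  ]
holder 0.6 [274.7, 170.0] 247 297 152 180 [0.4892 0.237  0.03  ]
mount 0.91 [257.1, 197.1] 232 280 173 211 [ 0.6588 -0.0738  0.03  ]
mount 0.67 [273.6, 170.6] 247 297 152 179 [0.4854 0.2336 0.03  ]
vial 0.41 [107.0, 270.9] 89 123 251 288 [0.5708 0.3911 0.03  ]
vial 0.44 [357.4, 288.8] 350 359 280 300 [ 0.6482 -0.2962  0.03  ]
saline 0.87 [362.5, 166.3] 350 371 139 186 [ 0.6284 -0.4675  0.03  ]
saline 0.6 [337.6, 319.8] 324 356 287 350 [ 0.5863 -0.3837  0.03  ]
swabs 0.9 [105.9, 272.0] 90 123 252 287 [0.5683 0.3944 0.03  ]
swabs 0.63 [297.7, 148.8] 288 306 140 158 [0.577  0.3681 0.03  ]
[ 0.4653 -0.2808  0.0474]
```

View pics/cs_h.png

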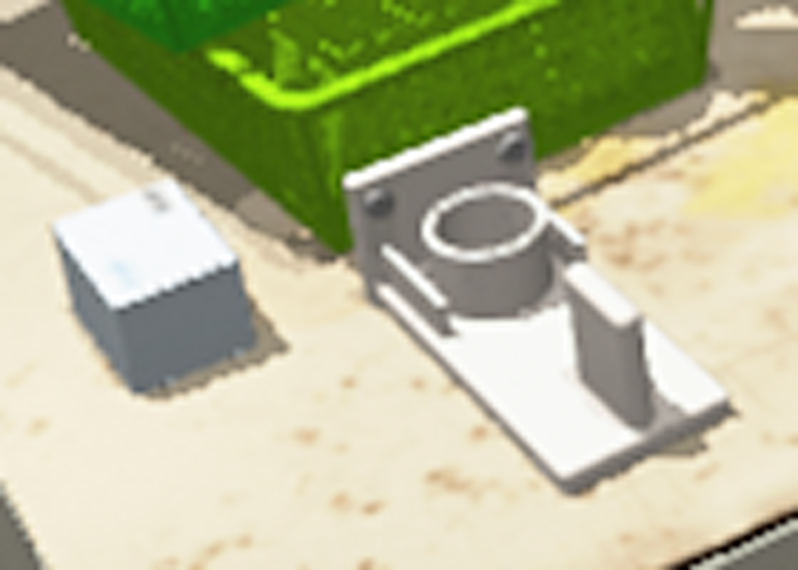

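View pics/cs_m.png

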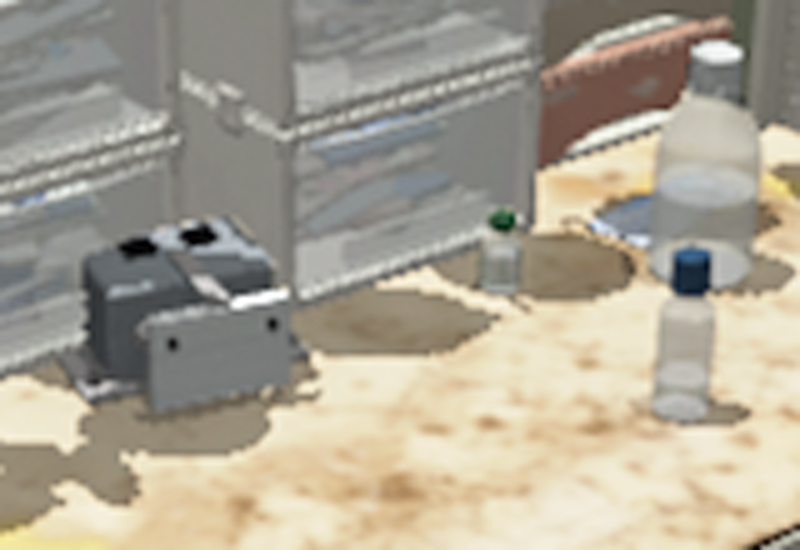

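View pics/cd_h.png

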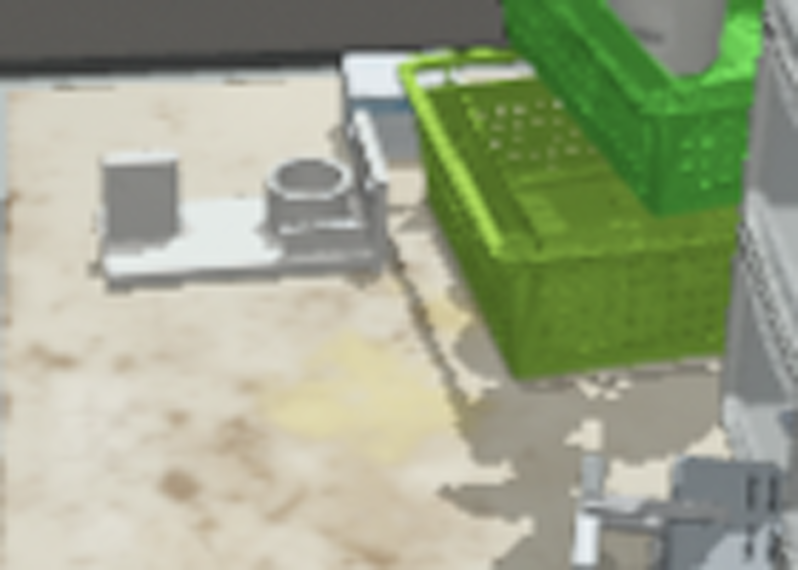

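View pics/cd_m.png

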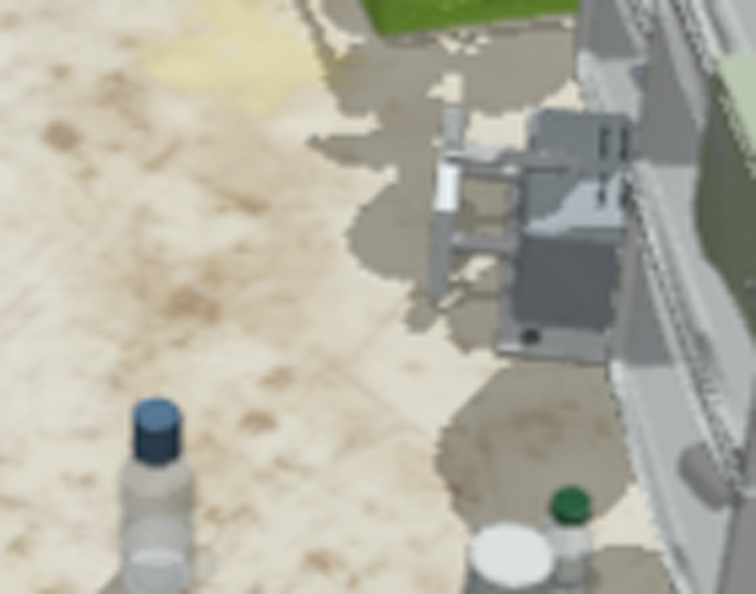

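```bash
cat > fit.py <<'E'
from h import *
from scipy.optimize import least_squares
def fitpose(obs,x0,verbose=True):
    # obs: (pic, fish, local mm, px)
    def res(v,full=False):
        c,s=np.cos(v[2]),np.sin(v[2]); R=np.array([[c,-s,0],[s,c,0],[0,0,1]])
        o=[proj(p,R@(np.array(L)/1000)+[v[0],v[1],0],f)-px for p,f,L,px in obs]
        return np.ravel(o)
    q=least_squares(res,x0,loss='soft_l1',x_scale=[.01,.01,.05])
    if verbose:
        print('pose',q.x[:2],np.degrees(q.x[2])); print(res(q.x).reshape(-1,2).round(1).tolist())
    return q.x
E
python3 - <<'E'
from fit import *
a=r.read_camera('scene');b=r.read_camera('side')
S=lambda u,v:np.array([80+u/5.7,220+v/5.7]); D=lambda u,v:np.array([230+u/5.7,130+v/5.7])
obs=[(a,0,(-80,37,12),S(570,478)),(a,0,(-80,-37,12),S(730,405)),(a,0,(-80,37,0),S(570,495)),(a,0,(80,40,62),S(345,180)),(a,0,(80,-40,62),S(522,108)),(a,0,(40,0,44),S(487,222)),(a,0,(-56,0,66),S(603,293)),
(b,0,(-56,0,66),D(140,156)),(b,0,(40,0,44),D(308,180)),(b,0,(-80,-37,12),D(105,270)),(b,0,(80,-37,0),D(380,270)),(b,0,(80,40,62),D(362,110)),(b,0,(80,-40,62),D(385,180))]
fitpose(obs,[.5,.25,0.])
S=lambda u,v:np.array([220+u/5,130+v/5]); D=lambda u,v:np.array([250+u/5.4,190+v/5.4])
obs=[(a,0,(0,42,66),S(148,325)),(a,0,(0,-42,66),S(290,300)),(a,0,(0,42,8),S(153,412)),(a,0,(0,-42,8),S(292,385)),
(b,0,(0,42,66),D(450,105)),(b,0,(0,-42,66),D(430,240)),(b,0,(0,-42,8),D(432,300))]
fitpose(obs,[.62,-.07,0.])
for z in (0,.1): print(z, atz(a,(357.5,(213 if z==0 else 181)),z), atz(b,(278.5,(299 if z==0 else 266)),z))
p=atz(b,(279,307-1),0);print(p)
E
```

```text
pose [0.4782 0.2691] 3.7544727827245827
[[-1.0, -1.0], [0.8, -2.8], [-0.3, 0.4], [-0.3, -1.0], [0.1, -0.9], [0.1, -0.7], [0.2, -1.4], [-1.4, -0.9], [-1.2, -1.2], [-1.1, 0.1], [-0.1, -0.4], [-0.4, -0.7], [-0.4, -0.6]]
pose [ 0.6207 -0.0732] -14.330743419101914
[[0.3, -1.3], [0.2, -1.7], [0.0, -0.5], [-0.1, -0.7], [-0.5, -0.2], [0.4, -6.0], [-1.4, -0.2]]
0 [ 0.4559 -0.2792  0.    ] [ 0.4642 -0.2861  0.    ]
0.1 [ 0.4622 -0.2748  0.1   ] [ 0.4649 -0.279   0.1   ]
[ 0.4638 -0.3077  0.    ]
```

```bash
cat > go.py <<'E'
from h import *
import sys
from scipy.spatial.transform import Rotation as Ro
def go(x,y,z,ang=None):
    s=r.state();R=np.array(s['tcp_rot'])
    d=R.T@(np.array([x,y,z])-s['tcp_pos'])*1000
    w=np.zeros(3)
    if ang is not None:
        a=np.radians(ang); T=np.array([[0,np.cos(a),np.sin(a)],[0,np.sin(a),-np.cos(a)],[-1,0,0]])
        w=Ro.from_matrix(R.T@T).as_rotvec(degrees=True)
    print('t',s['clock'],'tcp',s['tcp_pos'],'d',d.round(1),'w',w.round(2),'F',s['force'].round(1),'width',s['width'], 'q',s['joint_positions'].round(0))
if __name__=='__main__': go(*map(float,sys.argv[1:]))
E
python3 go.py .464 -.281 .2 30
```

```text
t 2.15 tcp [ 0.2542 -0.571   0.2226] d [  22.6 -179.6 -309.6] w [-96.   0.  -0.] F [1.  0.8 0.6] width 0.08679781353743275 q [65. 19. -4. 84.  1. 77. -5.]
```

jog_arm(motion=[{"wx":-9,"dx":2,"dy":-15,"dz":-26},{"wx":-18,"dx":4,"dy":-33,"dz":-56},{"wx":-27,"dx":6,"dy":-51,"dz":-87},{"wx":-36,"dx":8,"dy":-69,"dz":-118},{"wx":-45,"dx":10,"dy":-87,"dz":-149},{"wx":-54,"dx":13,"dy":-105,"dz":-180},{"wx":-63,"dx":16,"dy":-123,"dz":-211},{"wx":-72,"dx":18,"dy":-140,"dz":-242},{"wx":-81,"dx":20,"dy":-158,"dz":-273},{"wx":-90,"dx":22,"dy":-172,"dz":-297},{"wx":-96,"dx":22.6,"dy":-179.6,"dz":-309.6},{"wx":-96,"dx":22.6,"dy":-179.6,"dz":-309.6}])

```text
invalid input
```

```bash
python3 - <<'E'
from h import *
w=shot('wrist','w1')
for q in ['bottle','bottle_mid','mount']: print(q,[(np.round(a['xy'],1),round(a['confidence'],2)) for a in r.spot_in(w,q)[:2]])
print(proj(w,[.464,-.281,.1],1),proj(w,[.464,-.281,.0],1),w['xyz'])
E
python3 go.py .464 -.281 .2 30
```

```text
bottle []
bottle_mid []
mount []
[105.6112 -79.0619] [139.0893 -43.7343] [ 0.3238 -0.5402  0.3856]
t 2.35 tcp [ 0.2542 -0.571   0.2226] d [  22.6 -179.6 -309.6] w [-96.   0.  -0.] F [1.4 0.5 0. ] width 0.08714183256938315 q [65. 19. -4. 84.  1. 77. -5.]
```

View pics/w1.png

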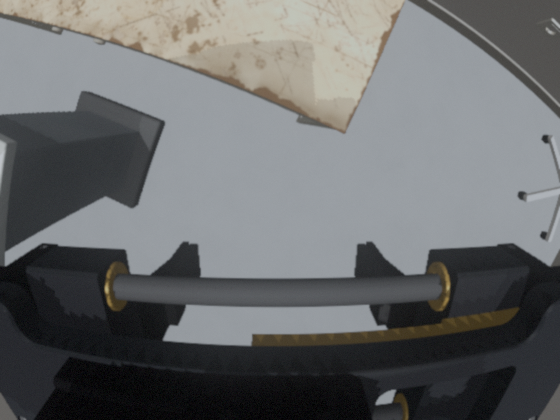

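jog_arm(motion=[{"wx":-9,"wy":0,"wz":0,"dx":2,"dy":-15,"dz":-26,"jaw":0},{"wx":-18,"wy":0,"wz":0,"dx":4,"dy":-33,"dz":-56,"jaw":0},{"wx":-27,"wy":0,"wz":0,"dx":6,"dy":-51,"dz":-87,"jaw":0},{"wx":-36,"wy":0,"wz":0,"dx":8,"dy":-69,"dz":-118,"jaw":0},{"wx":-45,"wy":0,"wz":0,"dx":10,"dy":-87,"dz":-149,"jaw":0},{"wx":-54,"wy":0,"wz":0,"dx":13,"dy":-105,"dz":-180,"jaw":0},{"wx":-63,"wy":0,"wz":0,"dx":16,"dy":-123,"dz":-211,"jaw":0},{"wx":-72,"wy":0,"wz":0,"dx":18,"dy":-140,"dz":-242,"jaw":0},{"wx":-81,"wy":0,"wz":0,"dx":20,"dy":-158,"dz":-273,"jaw":0},{"wx":-90,"wy":0,"wz":0,"dx":22,"dy":-172,"dz":-297,"jaw":0},{"wx":-96,"wy":0,"wz":0,"dx":22.6,"dy":-179.6,"dz":-309.6,"jaw":0},{"wx":-96,"wy":0,"wz":0,"dx":22.6,"dy":-179.6,"dz":-309.6,"jaw":0}])

```text
clock: 3.85
tcp_pos: [0.4646, -0.2801, 0.2001]
tcp_rot: [[0.0, 0.865, 0.501], [0.0, 0.501, -0.865], [-1.0, 0.0, 0.0]]
force: [1.1, -0.5, 0.4]
width: 0.087
```

```bash
python3 - <<'E'
from h import *
w=shot('wrist','w2')
for q in ['bottle','bottle_mid']: print(q,[(np.round(a['xy'],1),round(a['confidence'],2)) for a in r.spot_in(w,q)[:2]])
print(proj(w,[.464,-.281,.1],1),proj(w,[.464,-.281,.0],1),w['xyz'])
E
python3 go.py .464 -.281 .2 30
```

```text
bottle [(array([396.1, 262.3]), 0.54)]
bottle_mid [(array([276.4, 191. ]), 0.95)]
[275.1797 210.1008] [275.7293 185.899 ] [ 0.4277 -0.2148  0.3631]
t 4.0 tcp [ 0.4634 -0.282   0.2   ] d [-0.   1.  -0.6] w [-0.2   0.02  0.02] F [-0.2 -0.5  0.2] width 0.0866640803392897 q [ 50.  11. -27.  97.   5.  73.  52.]
```

View pics/w2.png

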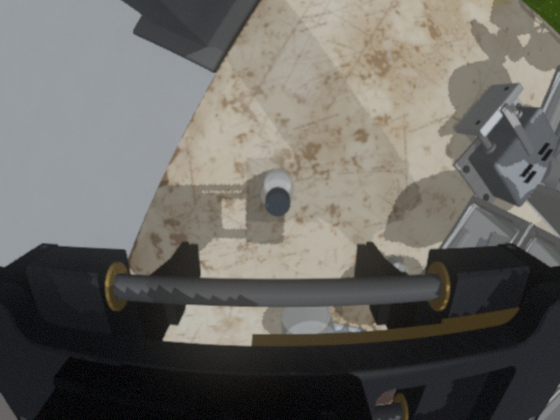

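```bash
python3 - <<'E'
from h import *
w=r.read_camera('wrist')
print(atz(w,(276.4,191),.05,1),atz(w,(277.5,203.5),.1,1),atz(w,(396,262),.05,1))
E
python3 go.py .462 -.2765 .039 30
```

```text
[ 0.461 -0.278  0.05 ] [ 0.4616 -0.277   0.1   ] [ 0.6158 -0.2811  0.05  ]
t 4.05 tcp [ 0.4634 -0.282   0.2   ] d [161.    1.6  -5.5] w [-0.19  0.02  0.02] F [-0.5 -0.4  0. ] width 0.08711013162365337 q [ 50.  11. -27.  97.   5.  73.  52.]
```

jog_arm(motion=[{"wx":0,"wy":0,"wz":0,"dx":25,"dy":0.4,"dz":-4.9,"jaw":0},{"wx":0,"wy":0,"wz":0,"dx":55,"dy":0.4,"dz":-4.9,"jaw":0},{"wx":0,"wy":0,"wz":0,"dx":85,"dy":0.4,"dz":-4.9,"jaw":40},{"wx":0,"wy":0,"wz":0,"dx":115,"dy":0.4,"dz":-4.9,"jaw":60},{"wx":0,"wy":0,"wz":0,"dx":140,"dy":0.4,"dz":-4.9,"jaw":80},{"wx":0,"wy":0,"wz":0,"dx":156,"dy":0.4,"dz":-4.9,"jaw":100},{"wx":0,"wy":0,"wz":0,"dx":161,"dy":0.4,"dz":-4.9,"jaw":110},{"wx":0,"wy":0,"wz":0,"dx":161,"dy":0.4,"dz":-4.9,"jaw":120}], grip_force=15)

```text
clock: 5.05
tcp_pos: [0.4621, -0.2769, 0.0393]
tcp_rot: [[0.0, 0.866, 0.5], [-0.0, 0.5, -0.866], [-1.0, 0.0, 0.0]]
force: [0.0, -1.5, -0.5]
width: 0.048
```

```bash
python3 - <<'E'
from h import *
shot('wrist','w3')
E
python3 go.py .462 -.2765 .039 30
```

```text
t 5.1 tcp [ 0.4624 -0.2769  0.0397] d [ 0.7 -0.1 -0.5] w [-0.02  0.06 -0.03] F [-0.7  0.   0.8] width 0.047030331288983415 q [ 48.  21. -26. 107.  11.  55.  48.]
```

View pics/w3.png

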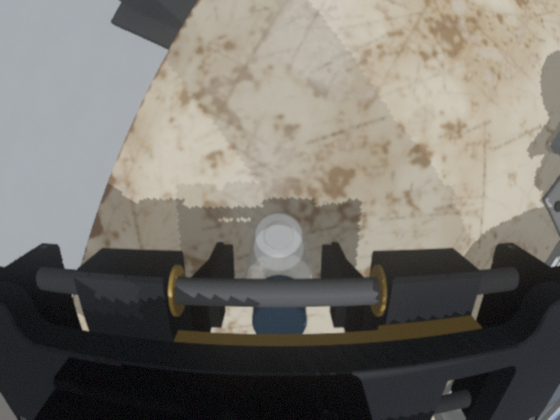

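Bottle sits centred between the fingers (277, 290). Closing and lifting.

jog_arm(motion=[{"wx":0,"wy":0,"wz":0,"dx":0,"dy":0,"dz":0,"jaw":140},{"wx":0,"wy":0,"wz":0,"dx":0,"dy":0,"dz":0,"jaw":170},{"wx":0,"wy":0,"wz":0,"dx":0,"dy":0,"dz":0,"jaw":200},{"wx":0,"wy":0,"wz":0,"dx":0,"dy":0,"dz":0,"jaw":200},{"wx":0,"wy":0,"wz":0,"dx":0,"dy":0,"dz":0,"jaw":200},{"wx":0,"wy":0,"wz":0,"dx":-10,"dy":0,"dz":0,"jaw":200},{"wx":0,"wy":0,"wz":0,"dx":-35,"dy":0,"dz":0,"jaw":200},{"wx":0,"wy":0,"wz":0,"dx":-65,"dy":0,"dz":0,"jaw":200},{"wx":0,"wy":0,"wz":0,"dx":-95,"dy":0,"dz":0,"jaw":200},{"wx":0,"wy":0,"wz":0,"dx":-120,"dy":0,"dz":0,"jaw":200},{"wx":0,"wy":0,"wz":0,"dx":-130,"dy":0,"dz":0,"jaw":200}], grip_force=15)

```text
clock: 6.48
tcp_pos: [0.4623, -0.2767, 0.1706]
tcp_rot: [[0.002, 0.866, 0.5], [-0.001, 0.5, -0.866], [-1.0, 0.001, 0.002]]
force: [-0.3, 0.5, -1.8]
width: 0.0322
```

```bash
python3 - <<'E'
from h import *
shot('wrist','w4')
a=np.radians(3.75);c=np.array([.4782,.2691])+0.04*np.array([np.cos(a),np.sin(a)]);print('cup',c)
E
python3 go.py .5181 .2717 .2 93.75;python3 go.py .4731 .2717 .2 93.75
```

```text
cup [0.5181 0.2717]
t 6.525 tcp [ 0.4625 -0.2768  0.171 ] d [ -29.7  322.4 -447.2] w [-63.75   0.14   0.02] F [ 1.  -0.3 -0.6] width 0.03180831204635582 q [ 50.  12. -27. 100.   6.  69.  51.]
t 6.525 tcp [ 0.4625 -0.2768  0.171 ] d [ -29.8  283.4 -469.7] w [-63.75   0.14   0.02] F [ 1.  -0.3 -0.6] width 0.03180831204635582 q [ 50.  12. -27. 100.   6.  69.  51.]
```

View pics/w4.png

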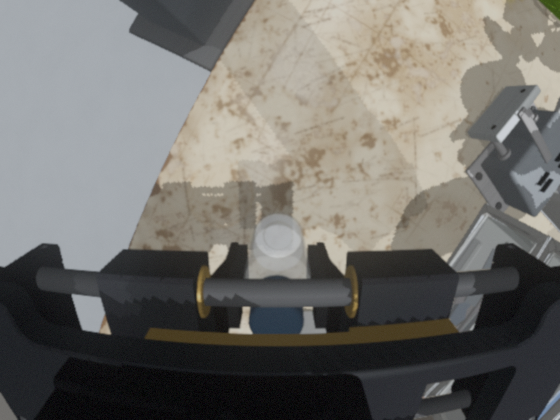

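jog_arm(motion=[{"wx":0,"wy":0,"wz":0,"dx":-8,"dy":10,"dz":-12,"jaw":200},{"wx":0,"wy":0,"wz":0,"dx":-20,"dy":30,"dz":-36,"jaw":200},{"wx":0,"wy":0,"wz":0,"dx":-30,"dy":58,"dz":-70,"jaw":200},{"wx":0,"wy":0,"wz":0,"dx":-30,"dy":90,"dz":-108,"jaw":200},{"wx":0,"wy":0,"wz":0,"dx":-30,"dy":122,"dz":-146,"jaw":200},{"wx":0,"wy":0,"wz":0,"dx":-30,"dy":154,"dz":-184,"jaw":200},{"wx":0,"wy":0,"wz":0,"dx":-30,"dy":186,"dz":-223,"jaw":200},{"wx":0,"wy":0,"wz":0,"dx":-30,"dy":215,"dz":-258,"jaw":200},{"wx":0,"wy":0,"wz":0,"dx":-30,"dy":238,"dz":-286,"jaw":200},{"wx":0,"wy":0,"wz":0,"dx":-30,"dy":252,"dz":-303,"jaw":200},{"wx":0,"wy":0,"wz":0,"dx":-30,"dy":258,"dz":-310,"jaw":200},{"wx":0,"wy":0,"wz":0,"dx":-30,"dy":258,"dz":-310,"jaw":200}], grip_force=15)

```text
clock: 8.02
tcp_pos: [0.5299, 0.1213, 0.1985]
tcp_rot: [[-0.001, 0.866, 0.501], [-0.0, 0.501, -0.866], [-1.0, -0.001, -0.0]]
force: [0.6, -1.1, -0.7]
width: 0.032
```

```bash
python3 - <<'E'
from h import *
import pickle
w=shot('wrist','w5'); pickle.dump({k:w[k] for k in ('xyz','attitude','intrinsics')},open('w5.pkl','wb'))
a=np.radians(3.754);R=np.array([[np.cos(a),-np.sin(a),0],[np.sin(a),np.cos(a),0],[0,0,1]])
im=w['color'][:,:,::-1]
big=cv2.resize(im[0:260,100:500],None,fx=2,fy=2,interpolation=cv2.INTER_CUBIC)
for L in [(40,0,44),(-56,0,66),(80,40,62),(80,-40,62),(-80,37,12),(-80,-37,12)]:
    q=proj(w,R@(np.array(L)/1000)+[.4782,.2691,0],1); print(L,q, (q-[100,0])*2)
cv2.imwrite('pics/w5b.png',big)
E
python3 go.py .5181 .2717 .2 93.75
```

```text
(40, 0, 44) [343.7337  59.5045] [487.4673 119.0091]
(-56, 0, 66) [253.4841   9.9554] [306.9681  19.9107]
(80, 40, 62) [401.4068  43.2703] [602.8135  86.5407]
(80, -40, 62) [366.1583 113.5534] [532.3167 227.1067]
(-80, 37, 12) [252.6912 -10.0981] [305.3823 -20.1961]
(-80, -37, 12) [221.6327  46.699 ] [243.2654  93.398 ]
t 8.075 tcp [0.5301 0.1204 0.1986] d [  -1.5   65.3 -137. ] w [-63.77  -0.02   0.04] F [ 0.4  0.2 -0.3] width 0.03205228970713941 q [ 21.  14. -44.  96.  10.  74.   5.]
```

View pics/w5b.png

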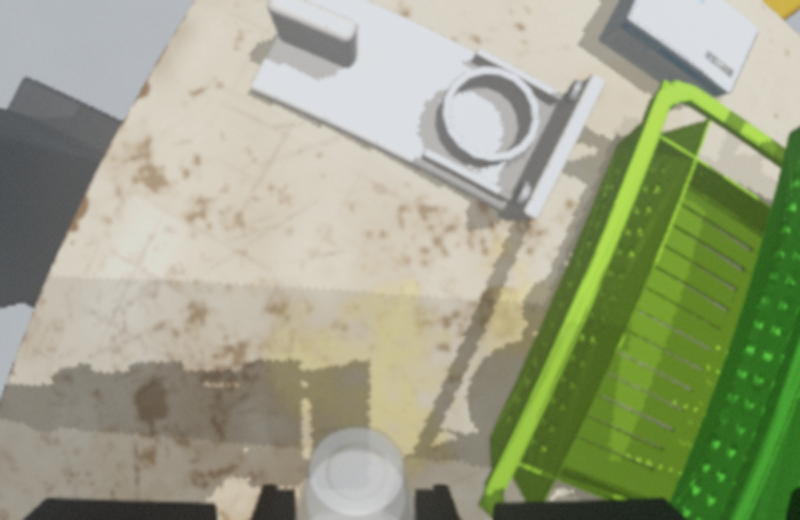

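```bash
python3 - <<'E'
from fit import *
import pickle
w=pickle.load(open('w5.pkl','rb'))
B=lambda u,v:np.array([100+u/2,v/2])
obs=[(w,1,(40,0,44),B(490,114)),(w,1,(80,40,62),B(603,78)),(w,1,(80,-40,62),B(533,217)),(w,1,(-80,-37,12),B(252,88)),(w,1,(-34,-6,66),B(356,38))]
h=fitpose(obs,[.478,.269,.06])
print('cuprim ray',atz(w,B(490,114),.044,1),atz(w,B(489,117),.014,1))
for L in [(40,0),(-56,0)]:
    c,s=np.cos(h[2]),np.sin(h[2]);print(L,h[0]+(L[0]*c)/1000,h[1]+L[0]*s/1000)
E
```

```text
pose [0.4774 0.2739] 3.5043059177761227
[[0.3, -1.7], [1.4, 0.4], [1.2, 0.5], [-2.7, -1.7], [-3.8, 0.9]]
cuprim ray [0.5179 0.2747 0.044 ] [0.5206 0.2812 0.014 ]
(40, 0) 0.5173114175921729 0.27635513977003195
(-56, 0) 0.42149091765716473 0.270487278813509
```

jog_arm(motion=[{"wx":-5,"wy":0,"wz":0,"dx":0,"dy":5,"dz":-10,"jaw":200},{"wx":-13,"wy":0,"wz":0,"dx":0,"dy":14,"dz":-30,"jaw":200},{"wx":-22,"wy":0,"wz":0,"dx":0,"dy":24,"dz":-51,"jaw":200},{"wx":-31,"wy":0,"wz":0,"dx":0,"dy":34,"dz":-72,"jaw":200},{"wx":-40,"wy":0,"wz":0,"dx":5,"dy":44,"dz":-93,"jaw":200},{"wx":-49,"wy":0,"wz":0,"dx":15,"dy":54,"dz":-114,"jaw":200},{"wx":-58,"wy":0,"wz":0,"dx":28,"dy":62,"dz":-130,"jaw":200},{"wx":-62.5,"wy":0,"wz":0,"dx":40,"dy":65.5,"dz":-138,"jaw":200},{"wx":-63.6,"wy":0,"wz":0,"dx":46,"dy":66.6,"dz":-140,"jaw":200},{"wx":-63.6,"wy":0,"wz":0,"dx":48,"dy":66.6,"dz":-140,"jaw":200},{"wx":-63.6,"wy":0,"wz":0,"dx":48,"dy":66.6,"dz":-140,"jaw":200}], grip_force=15)

```text
clock: 9.45
tcp_pos: [0.5185, 0.2746, 0.1512]
tcp_rot: [[0.0, -0.06, 0.998], [-0.0, 0.998, 0.06], [-1.0, -0.0, 0.0]]
force: [-0.3, -0.3, 1.3]
width: 0.0323
```

```bash
python3 - <<'E'
from h import *
import pickle
w=shot('wrist','w6'); pickle.dump({k:w[k] for k in ('xyz','attitude','intrinsics')},open('w6.pkl','wb'))
im=w['color'][:,:,::-1]
cv2.imwrite('pics/w6b.png',cv2.resize(im[80:340,100:460],None,fx=2.2,fy=2.2,interpolation=cv2.INTER_CUBIC))
b=shot('side','d6');a=shot('scene','s6')
im=np.hstack([cv2.resize(a['color'][190:310,100:220],None,fx=3.3,fy=3.3,interpolation=2),cv2.resize(b['color'][90:210,220:340],None,fx=3.3,fy=3.3,interpolation=2)])
cv2.imwrite('pics/m6.png',im[:,:,::-1])
E
python3 go.py .5177 .275 .15 93.6
```

```text
t 9.6 tcp [0.5184 0.2751 0.1513] d [ 1.3 -0.1 -0.7] w [-0.07  0.04  0.01] F [ 0.5  0.4 -0.9] width 0.031807883080294225 q [ 10.  27. -55.  93.  23.  72.  45.]
```

View pics/w6b.png

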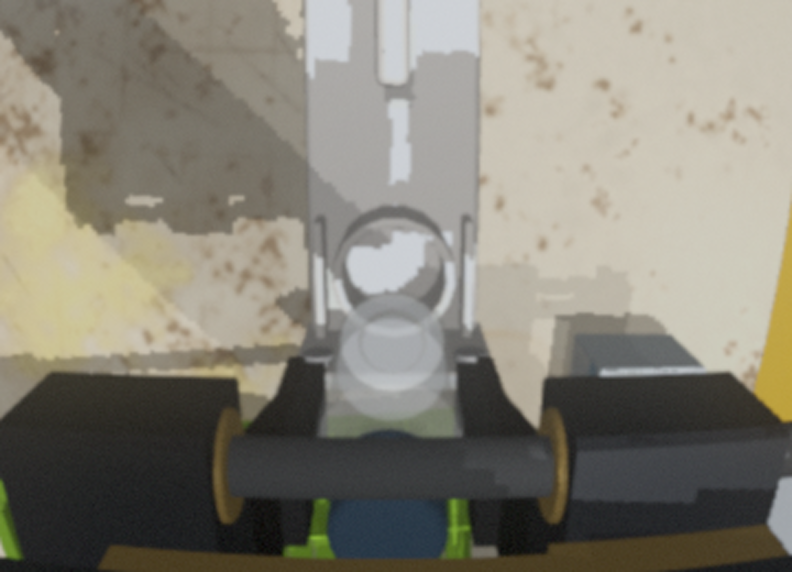

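View pics/m6.png

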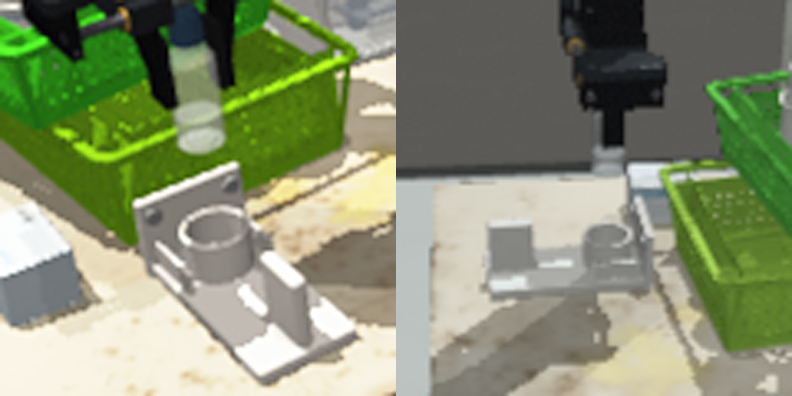

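```bash
python3 - <<'E'
from h import *
import pickle
w=pickle.load(open('w6.pkl','rb'))
B=lambda u,v:np.array([100+u/2.2,80+v/2.2])
for v in (272,278,284): print('rim',atz(w,B(393,v),.044,1))
for u in(333,453): print(atz(w,B(u,278),.044,1))
print('foot',atz(w,B(391,345),.112,1),atz(w,B(391,294),.112,1))
for c in [(.5177,.275),(.5185,.275)]:
  q=[]
  for t in np.radians([0,90,180,270]):
    p=proj(w,[c[0]+.0245*np.cos(t),c[1]+.0245*np.sin(t),.044],1); q.append(((p-[100,80])*2.2).round(0))
  print(q)
E
```

```text
rim [0.5156 0.2756 0.044 ]
rim [0.518  0.2758 0.044 ]
rim [0.5204 0.2759 0.044 ]
[0.5194 0.2523 0.044 ]
[0.5166 0.2993 0.044 ]
foot [0.5204 0.2751 0.112 ] [0.5043 0.2741 0.112 ]
[array([387., 336.]), array([453., 281.]), array([395., 216.]), array([329., 273.])]
[array([387., 338.]), array([453., 283.]), array([395., 218.]), array([329., 275.])]
```

jog_arm(motion=[{"wx":0,"wy":0,"wz":0,"dx":10,"dy":0.6,"dz":-2,"jaw":200},{"wx":0,"wy":0,"wz":0,"dx":30,"dy":0.6,"dz":-2,"jaw":200},{"wx":0,"wy":0,"wz":0,"dx":50,"dy":0.6,"dz":-2,"jaw":200},{"wx":0,"wy":0,"wz":0,"dx":62,"dy":0.6,"dz":-2,"jaw":200},{"wx":0,"wy":0,"wz":0,"dx":72,"dy":0.6,"dz":-2,"jaw":200},{"wx":0,"wy":0,"wz":0,"dx":82,"dy":0.6,"dz":-2,"jaw":200},{"wx":0,"wy":0,"wz":0,"dx":90,"dy":0.6,"dz":-2,"jaw":200},{"wx":0,"wy":0,"wz":0,"dx":94,"dy":0.6,"dz":-2,"jaw":200},{"wx":0,"wy":0,"wz":0,"dx":95.5,"dy":0.6,"dz":-2,"jaw":200},{"wx":0,"wy":0,"wz":0,"dx":95.5,"dy":0.6,"dz":-2,"jaw":200}], grip_force=15)

```text
clock: 10.85
tcp_pos: [0.5161, 0.276, 0.0556]
tcp_rot: [[0.0, -0.063, 0.998], [0.0, 0.998, 0.063], [-1.0, 0.0, 0.0]]
force: [-0.5, -0.1, -1.0]
width: 0.0325
```

```bash
python3 - <<'E'
from h import *
w=shot('wrist','w7')
im=w['color'][:,:,::-1]
cv2.imwrite('pics/w7b.png',cv2.resize(im[80:340,100:460],None,fx=2.2,fy=2.2,interpolation=cv2.INTER_CUBIC))
b=shot('side','d7');a=shot('scene','s7')
im=np.hstack([cv2.resize(a['color'][190:310,100:220],None,fx=3.3,fy=3.3,interpolation=2),cv2.resize(b['color'][90:210,220:340],None,fx=3.3,fy=3.3,interpolation=2)])
cv2.imwrite('pics/m7.png',im[:,:,::-1])
E
python3 go.py .5177 .275 .0535 93.6
```

```text
t 11.0 tcp [0.5162 0.276  0.0557] d [ 2.2 -1.1  1.4] w [-0.    0.03 -0.  ] F [-0.2  0.7 -0.7] width 0.03225887048516699 q [  8.  32. -51.  98.  28.  63.  41.]
```

View pics/w7b.png

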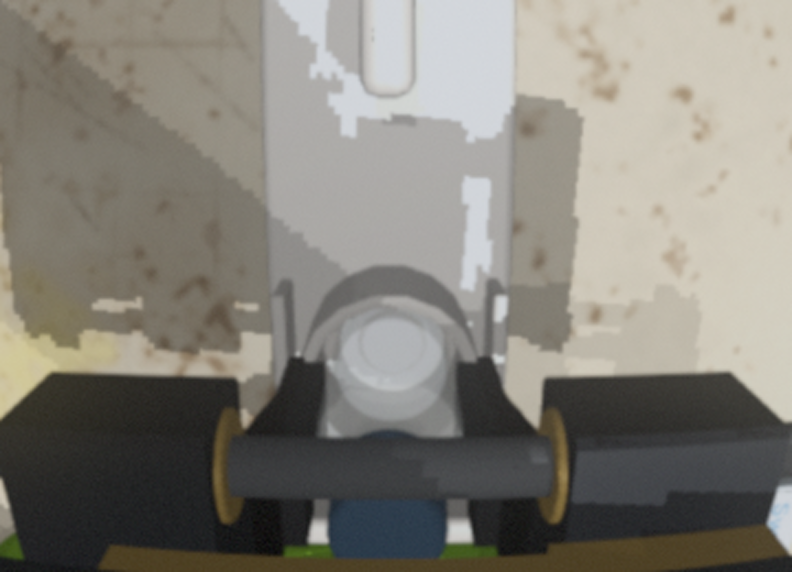

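View pics/m7.png

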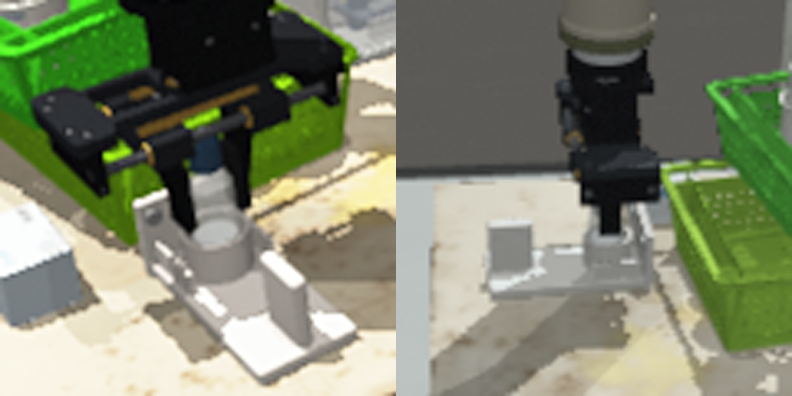

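jog_arm(motion=[{"wx":0,"wy":0,"wz":0,"dx":1,"dy":0,"dz":0,"jaw":200},{"wx":0,"wy":0,"wz":0,"dx":1.8,"dy":0,"dz":0,"jaw":200},{"wx":0,"wy":0,"wz":0,"dx":1.8,"dy":0,"dz":0,"jaw":200},{"wx":0,"wy":0,"wz":0,"dx":1.8,"dy":0,"dz":0,"jaw":140},{"wx":0,"wy":0,"wz":0,"dx":1.8,"dy":0,"dz":0,"jaw":110},{"wx":0,"wy":0,"wz":0,"dx":1.8,"dy":0,"dz":0,"jaw":90},{"wx":0,"wy":0,"wz":0,"dx":1.8,"dy":0,"dz":0,"jaw":90},{"wx":0,"wy":0,"wz":0,"dx":-15,"dy":0,"dz":0,"jaw":90},{"wx":0,"wy":0,"wz":0,"dx":-45,"dy":0,"dz":0,"jaw":90},{"wx":0,"wy":0,"wz":0,"dx":-80,"dy":0,"dz":0,"jaw":90},{"wx":0,"wy":0,"wz":0,"dx":-98,"dy":0,"dz":0,"jaw":90},{"wx":0,"wy":0,"wz":0,"dx":-102,"dy":0,"dz":0,"jaw":90}])

```text
clock: 12.5
tcp_pos: [0.5164, 0.2762, 0.1586]
tcp_rot: [[0.002, -0.063, 0.998], [0.0, 0.998, 0.063], [-1.0, 0.0, 0.002]]
force: [-0.7, 0.5, -0.4]
width: 0.0565
```

```bash
python3 - <<'E'
from h import *
import pickle
w=shot('wrist','w8'); pickle.dump({k:w[k] for k in ('xyz','attitude','intrinsics')},open('w8.pkl','wb'))
im=w['color'][:,:,::-1]
cv2.imwrite('pics/w8b.png',cv2.resize(im[0:280,100:460],None,fx=2.1,fy=2.1,interpolation=cv2.INTER_CUBIC))
b=shot('side','d8');a=shot('scene','s8')
im=np.hstack([cv2.resize(a['color'][190:310,100:220],None,fx=3.3,fy=3.3,interpolation=2),cv2.resize(b['color'][90:210,220:340],None,fx=3.3,fy=3.3,interpolation=2)])
cv2.imwrite('pics/m8.png',im[:,:,::-1])
E
python3 go.py .4215 .2705 .155 93.6
```

```text
t 12.65 tcp [0.5157 0.2755 0.1565] d [  1.6   0.9 -94.4] w [-0.01 -0.05  0.04] F [ 0.2 -0.4 -0.1] width 0.056201773082020595 q [ 11.  26. -55.  93.  22.  73.  45.]
```

View pics/w8b.png

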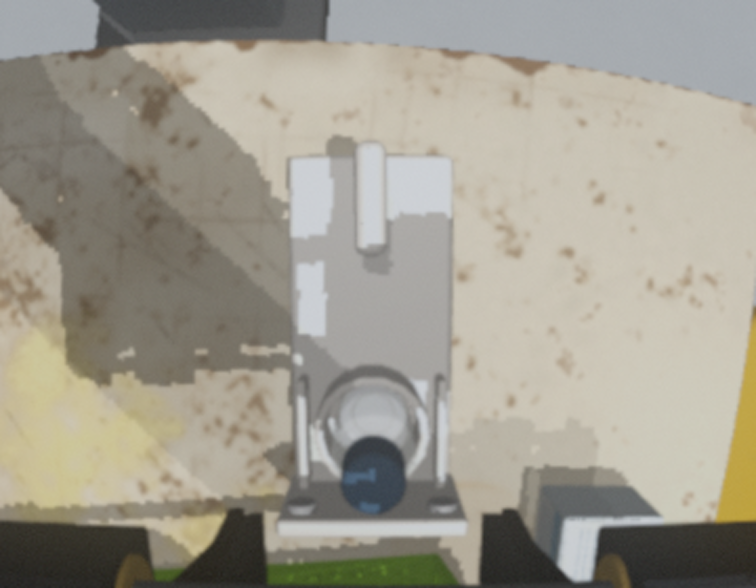

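View pics/m8.png

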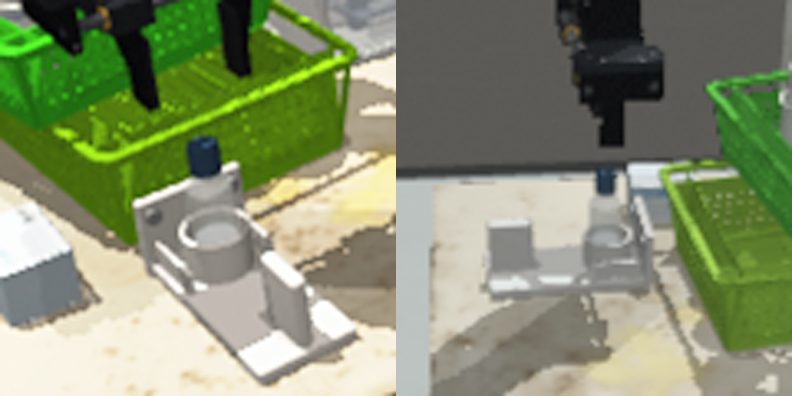

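```bash
python3 - <<'E'
from fit import *
import pickle
w=pickle.load(open('w8.pkl','rb'))
B=lambda u,v:np.array([100+u/2.1,v/2.1])
obs=[(w,1,(-80,-37,12),B(289,157)),(w,1,(-80,37,12),B(451,157)),(w,1,(80,40,62),B(467,533)),(w,1,(80,-40,62),B(279,533)),(w,1,(-78,0,66),B(371,143)),(w,1,(-34,0,66),B(371,248))]
h=fitpose(obs,[.478,.269,.06])
for L in [(40,0),(-56,0)]:
    c,s=np.cos(h[2]),np.sin(h[2]);print(L,h[0]+(L[0]*c)/1000,h[1]+L[0]*s/1000)
E
python3 go.py .4215 .2705 .155 93.6
```

```text
pose [0.4776 0.2736] 3.929481230097908
[[-0.5, -1.1], [1.2, -1.6], [0.8, 1.1], [-0.9, 1.5], [-0.3, -2.4], [0.1, 3.1]]
(40, 0) 0.5175537360554497 0.276317133126198
(-56, 0) 0.42177941766795757 0.2697383842017231
t 12.65 tcp [0.5157 0.2755 0.1565] d [  1.6   0.9 -94.4] w [-0.01 -0.05  0.04] F [ 0.2 -0.4 -0.1] width 0.056201773082020595 q [ 11.  26. -55.  93.  22.  73.  45.]
```

jog_arm(motion=[{"wx":0,"wy":0,"wz":0,"dx":0,"dy":0,"dz":-15,"jaw":60},{"wx":-0.3,"wy":0,"wz":0,"dx":0,"dy":0,"dz":-40,"jaw":60},{"wx":-0.3,"wy":0,"wz":0,"dx":0,"dy":0,"dz":-70,"jaw":60},{"wx":-0.3,"wy":0,"wz":0,"dx":8,"dy":0.3,"dz":-90,"jaw":60},{"wx":-0.3,"wy":0,"wz":0,"dx":25,"dy":0.3,"dz":-94.5,"jaw":60},{"wx":-0.3,"wy":0,"wz":0,"dx":45,"dy":0.3,"dz":-94.5,"jaw":60},{"wx":-0.3,"wy":0,"wz":0,"dx":55,"dy":0.3,"dz":-94.5,"jaw":60},{"wx":-0.3,"wy":0,"wz":0,"dx":60,"dy":0.3,"dz":-94.5,"jaw":60},{"wx":-0.3,"wy":0,"wz":0,"dx":60,"dy":0.3,"dz":-94.5,"jaw":60}])

```text
clock: 13.78
tcp_pos: [0.4217, 0.2705, 0.0972]
tcp_rot: [[-0.001, -0.068, 0.998], [0.0, 0.998, 0.068], [-1.0, 0.0, -0.001]]
force: [0.3, -0.2, 0.0]
width: 0.0666
```

```bash
python3 - <<'E'
from h import *
w=shot('wrist','w9')
b=shot('side','d9');a=shot('scene','s9')
im=np.hstack([cv2.resize(a['color'][190:310,100:220],None,fx=3.3,fy=3.3,interpolation=2),cv2.resize(b['color'][90:210,220:340],None,fx=3.3,fy=3.3,interpolation=2)])
cv2.imwrite('pics/m9.png',im[:,:,::-1])
E
python3 go.py .4217 .270 .0285 93.9
```

```text
t 13.925 tcp [0.422  0.2705 0.0978] d [69.3 -0.5 -0.4] w [-0.    0.04 -0.02] F [ 0.3 -0.2  0.4] width 0.0664760530267604 q [ 14.  19. -59. 108.  19.  63.  42.]
```

View pics/w9.png

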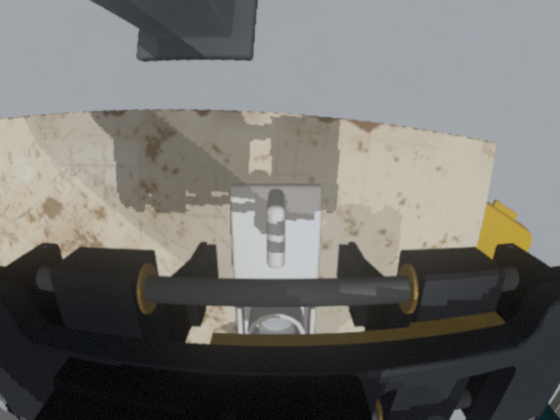

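View pics/m9.png

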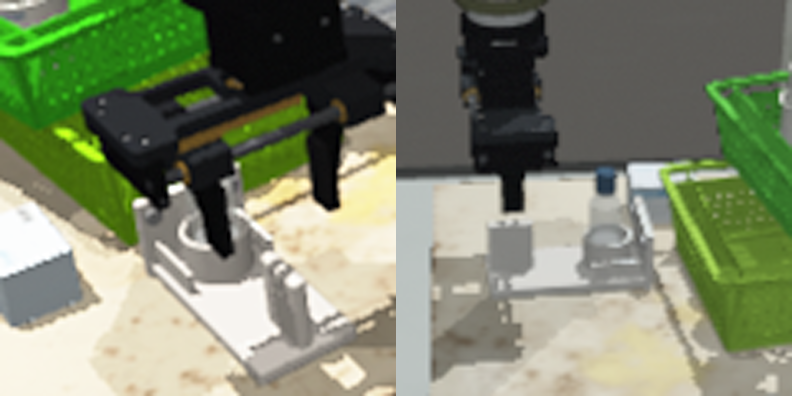

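jog_arm(motion=[{"wx":0,"wy":0,"wz":0,"dx":15,"dy":-0.4,"dz":0,"jaw":60},{"wx":0,"wy":0,"wz":0,"dx":35,"dy":-0.4,"dz":0,"jaw":60},{"wx":0,"wy":0,"wz":0,"dx":55,"dy":-0.4,"dz":0,"jaw":60},{"wx":0,"wy":0,"wz":0,"dx":66,"dy":-0.4,"dz":0,"jaw":60},{"wx":0,"wy":0,"wz":0,"dx":69,"dy":-0.4,"dz":0,"jaw":100},{"wx":0,"wy":0,"wz":0,"dx":69,"dy":-0.4,"dz":0,"jaw":150},{"wx":0,"wy":0,"wz":0,"dx":69,"dy":-0.4,"dz":0,"jaw":190},{"wx":0,"wy":0,"wz":0,"dx":69,"dy":-0.4,"dz":0,"jaw":230},{"wx":0,"wy":0,"wz":0,"dx":69,"dy":-0.4,"dz":0,"jaw":250},{"wx":0,"wy":0,"wz":0,"dx":69,"dy":-0.4,"dz":0,"jaw":250},{"wx":0,"wy":0,"wz":0,"dx":69,"dy":-0.4,"dz":0,"jaw":250}], grip_force=45)

```text
clock: 15.3
tcp_pos: [0.4218, 0.2698, 0.0285]
tcp_rot: [[0.0, -0.068, 0.998], [-0.0, 0.998, 0.068], [-1.0, -0.0, 0.0]]
force: [0.7, -0.7, 0.8]
width: 0.0116
```

```bash
python3 - <<'E'
from h import *
w=shot('wrist','w10')
b=shot('side','d10');a=shot('scene','s10')
im=np.hstack([cv2.resize(a['color'][190:310,100:220],None,fx=3.3,fy=3.3,interpolation=2),cv2.resize(b['color'][90:210,220:340],None,fx=3.3,fy=3.3,interpolation=2)])
cv2.imwrite('pics/m10.png',im[:,:,::-1])
E
python3 go.py .4217 .270 .0285 93.9
```

```text
t 15.45 tcp [0.4217 0.2698 0.0285] d [-0.   0.2 -0. ] w [-0.01  0.    0.01] F [-0.2  0.1  2.3] width 0.0117480485437402 q [ 10.  25. -55. 112.  25.  56.  37.]
```

View pics/m10.png

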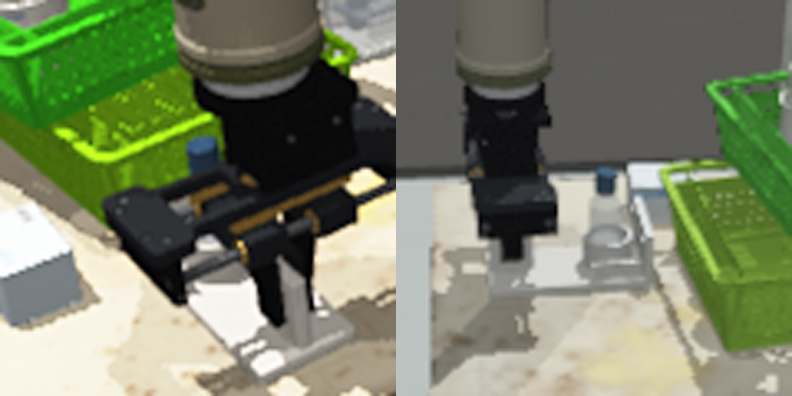

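View pics/w10.png

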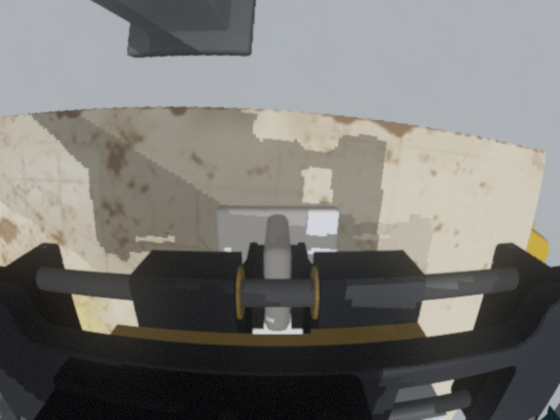

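```bash
python3 - <<'E'
from h import *
import cv2
for n,x,y in (('w2',430,70),('w4',430,70)):
    im=cv2.imread(f'pics/{n}.png'); cv2.imwrite(f'pics/{n}m.png',cv2.resize(im[y:y+140,x:x+130],None,fx=4.2,fy=4.2,interpolation=cv2.INTER_CUBIC))
a=cv2.imread('pics/s1.png')[150:230,215:305]; b=cv2.imread('pics/d1.png')[200:265,315:380]
cv2.imwrite('pics/m1s.png',cv2.resize(a,None,fx=7,fy=7,interpolation=2))
cv2.imwrite('pics/m1d.png',cv2.resize(b,None,fx=9,fy=9,interpolation=2))
E
```

```text
(no output)
```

View pics/w2m.png

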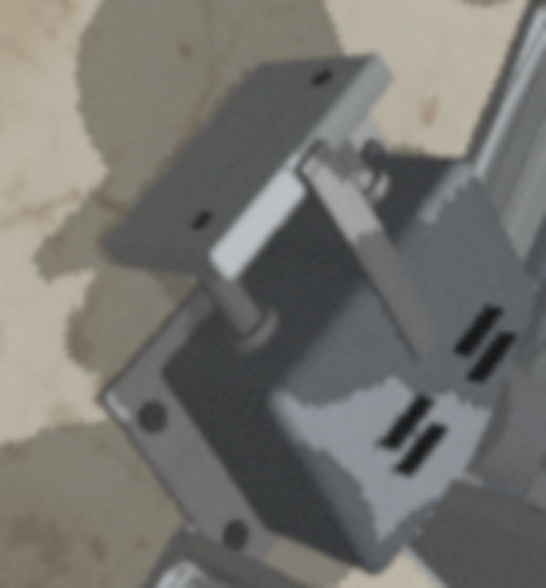

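View pics/w4m.png

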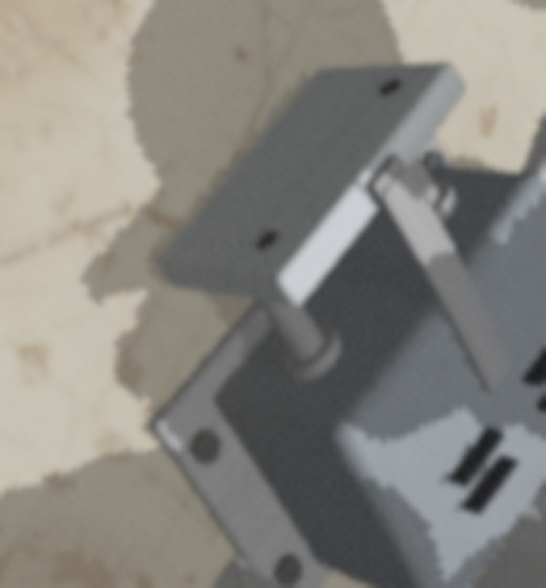

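View pics/m1s.png

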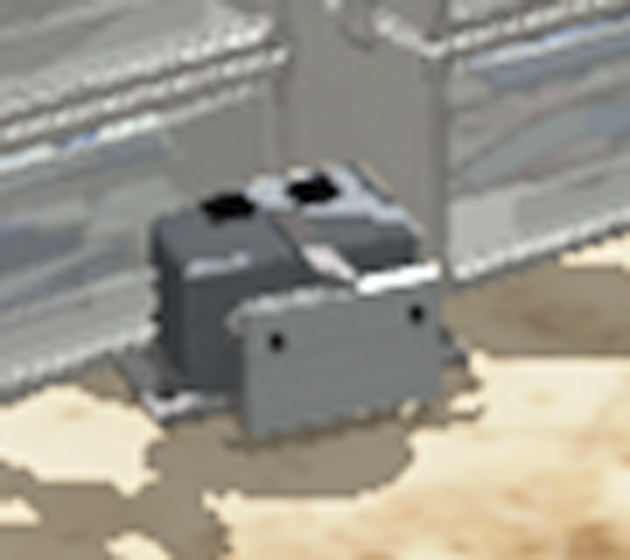

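View pics/m1d.png

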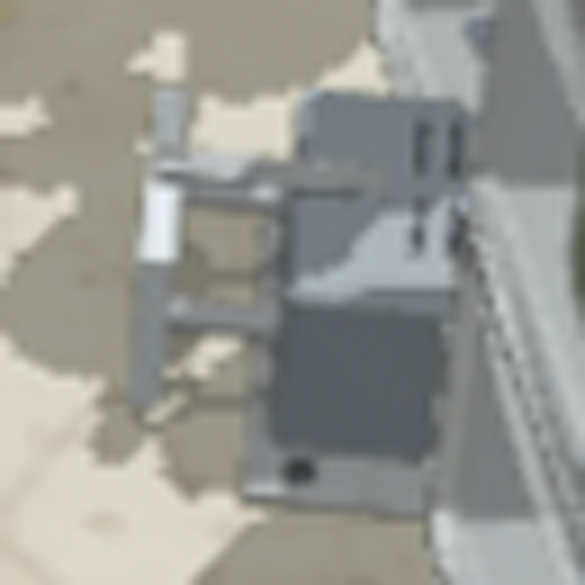

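```bash
python3 - <<'E'
from fit import *
import pickle
s=r.state(); w=r.read_camera('wrist'); a=r.read_camera('scene'); b=r.read_camera('side')
T=lambda A:np.array([[0,np.cos(A),np.sin(A)],[0,np.sin(A),-np.cos(A)],[-1,0,0]])
R=s['tcp_rot']; tc=np.array([.4218,.2698,.0285]); Rc=R.T@w['attitude']; pc=R.T@(w['xyz']-tc)
K=w['intrinsics']
def cam(p,ang): Q=T(np.radians(ang)); return dict(xyz=p+Q@pc,attitude=Q@Rc,intrinsics=K)
c2=cam(np.array([.464,-.281,.2]),30); print(c2['xyz'],'vs .4277 -.2148 .3631')
c2['xyz']=np.array([.4277,-.2148,.3631])
c4=cam(np.array([.4623,-.2767,.1708]),30)
P2=lambda u,v:np.array([430+u/4.2,70+v/4.2])
S=lambda u,v:np.array([215+u/7,150+v/7]); D=lambda u,v:np.array([315+u/9,200+v/9])
o2=[(c2,1,(0,42,66),P2(372,57)),(c2,1,(0,-42,66),P2(208,270)),(c2,1,(0,42,8),P2(263,63)),(c2,1,(0,-42,8),P2(104,243))]
o4=[(c4,1,(0,42,66),P2(448,65)),(c4,1,(0,-42,66),P2(277,290)),(c4,1,(0,42,8),P2(322,70)),(c4,1,(0,-42,8),P2(158,260))]
os=[(a,0,(0,42,66),S(245,312)),(a,0,(0,-42,66),S(438,280)),(a,0,(0,42,8),S(250,437)),(a,0,(0,-42,8),S(440,400))]
od=[(b,0,(0,42,66),D(155,88)),(b,0,(0,-42,8),D(132,405))]
for o in (o2,o4,os,od,o2+o4+os+od): fitpose(o,[.62,-.073,-.2])
pickle.dump([dict((k,q[k]) for k in('xyz','attitude','intrinsics')) for q in (a,b)],open('ab.pkl','wb'))
E
```

```text
[ 0.4269 -0.2165  0.363 ] vs .4277 -.2148 .3631
pose [ 0.6202 -0.0697] -12.16657648171892
[[1.6, -0.5], [0.9, -1.1], [-1.4, 0.5], [-1.1, 2.1]]
pose [ 0.6198 -0.0693] -12.73859652329816
[[1.2, -0.4], [0.9, -1.0], [-1.0, 0.4], [-1.1, 1.8]]
pose [ 0.6165 -0.0697] -14.203155388120015
[[-0.4, 0.1], [0.4, -0.8], [-0.3, 0.4], [0.3, 0.0]]
pose [ 0.6212 -0.0735] -11.438901227948245
[[0.0, -0.5], [-0.0, 0.4]]
pose [ 0.6197 -0.0699] -12.39179501596674
[[1.3, -0.5], [0.4, -1.4], [-1.7, 0.4], [-1.5, 1.9], [0.9, -0.2], [0.6, -0.4], [-1.4, 0.5], [-1.3, 2.4], [-0.7, -0.2], [-0.3, -1.4], [-0.7, 0.2], [-0.5, -0.6], [-0.5, -1.2], [-1.1, -0.4]]
```

```bash
python3 - <<'E'
from fit import *
import pickle
w=r.read_camera('wrist');s=r.state();R=s['tcp_rot'];T=lambda A:np.array([[0,np.cos(A),np.sin(A)],[0,np.sin(A),-np.cos(A)],[-1,0,0]])
Q=T(np.radians(30)); pc=R.T@(w['xyz']-s['tcp_pos'])
c2=dict(xyz=np.array([.4277,-.2148,.3631]),attitude=Q@R.T@w['attitude'],intrinsics=w['intrinsics'])
c4=dict(c2,xyz=np.array([.4623,-.2767,.1708])+Q@pc)
a,b=pickle.load(open('ab.pkl','rb'))
P2=lambda u,v:np.array([430+u/4.2,70+v/4.2]);S=lambda u,v:np.array([215+u/7,150+v/7]); D=lambda u,v:np.array([315+u/9,200+v/9])
def yaw(c,p,q,z,f,n):
    A=atz(c,p,z,f);B=atz(c,q,z,f);d=A-B; print(n,np.degrees(np.arctan2(-d[0],d[1])).round(2),A[:2],B[:2],np.linalg.norm(d).round(4))
yaw(c2,P2(372,57),P2(208,270),.066,1,'w2 top')
yaw(c2,P2(392,75),P2(232,283),.066,1,'w2 top inner')
yaw(c2,P2(263,63),P2(104,243),.008,1,'w2 bot')
yaw(c4,P2(448,65),P2(277,290),.066,1,'w4 top')
yaw(c4,P2(464,85),P2(298,305),.066,1,'w4 top inner')
yaw(c4,P2(322,70),P2(158,260),.008,1,'w4 bot')
yaw(c2,P2(502,313),P2(385,440),.0665,1,'marks1 outer L')
yaw(c2,P2(515,340),P2(402,470),.0665,1,'marks2')
yaw(a,S(245,312),S(438,280),.066,0,'s top'); yaw(a,S(250,437),S(440,400),.008,0,'s bot')
yaw(b,D(425,120),D(415,250),.0665,0,'side marks1'); yaw(b,D(458,125),D(455,250),.0665,0,'side marks2')
yaw(b,D(305,95),D(285,300),.066,0,'side block front')
E
```

```text
w2 top -11.27 [ 0.6274 -0.0308] [ 0.6111 -0.1124] 0.0833
w2 top inner -11.57 [ 0.6359 -0.03  ] [ 0.6194 -0.1106] 0.0823
w2 bot -13.42 [ 0.6306 -0.0266] [ 0.6113 -0.1078] 0.0835
w4 top -12.1 [ 0.6278 -0.03  ] [ 0.6102 -0.1117] 0.0836
w4 top inner -12.21 [ 0.6351 -0.0304] [ 0.6177 -0.1107] 0.0823
w4 bot -13.55 [ 0.6302 -0.0269] [ 0.6107 -0.1077] 0.0831
marks1 outer L -18.93 [ 0.7101 -0.056 ] [ 0.6907 -0.1124] 0.0596
marks2 -17.48 [ 0.72   -0.0585] [ 0.7022 -0.115 ] 0.0593
s top -17.01 [ 0.6266 -0.03  ] [ 0.6031 -0.1066] 0.0802
s bot -15.16 [ 0.6283 -0.031 ] [ 0.6069 -0.1099] 0.0818
side marks1 -14.77 [ 0.7073 -0.0571] [ 0.6913 -0.118 ] 0.0629
side marks2 -13.33 [ 0.7167 -0.0603] [ 0.7028 -0.1189] 0.0602
side block front -14.18 [ 0.6738 -0.0415] [ 0.6497 -0.1369] 0.0984
```

jog_arm(motion=[{"wx":0,"wy":0,"wz":0,"dx":0,"dy":-3,"dz":0,"jaw":250},{"wx":0,"wy":0,"wz":0,"dx":0,"dy":-10,"dz":0,"jaw":250},{"wx":0,"wy":0,"wz":0,"dx":0,"dy":-22,"dz":0,"jaw":250},{"wx":0,"wy":0,"wz":0,"dx":0,"dy":-38,"dz":0,"jaw":250},{"wx":0.5,"wy":0,"wz":0,"dx":0,"dy":-56,"dz":0,"jaw":250},{"wx":1.5,"wy":0,"wz":0,"dx":0,"dy":-74,"dz":0,"jaw":250},{"wx":3,"wy":0,"wz":0,"dx":0,"dy":-92,"dz":0,"jaw":250},{"wx":4.5,"wy":0,"wz":0,"dx":0,"dy":-110,"dz":0,"jaw":250},{"wx":6,"wy":0,"wz":0,"dx":0,"dy":-126,"dz":0,"jaw":250},{"wx":7.2,"wy":0,"wz":0,"dx":0,"dy":-138,"dz":0,"jaw":250},{"wx":8,"wy":0,"wz":0,"dx":0,"dy":-146,"dz":0,"jaw":250},{"wx":8,"wy":0,"wz":0,"dx":0,"dy":-149,"dz":0,"jaw":250}], grip_force=45)

```text
clock: 17.15
tcp_pos: [0.4319, 0.121, 0.0285]
tcp_rot: [[0.0, 0.072, 0.997], [-0.0, 0.997, -0.072], [-1.0, -0.0, 0.0]]
force: [-0.5, 3.1, 1.2]
width: 0.0119
```

```bash
python3 - <<'E'
from h import *
b=shot('side','d11');a=shot('scene','s11')
im=np.hstack([cv2.resize(a['color'][130:280,150:300],None,fx=2.65,fy=2.65,interpolation=2),cv2.resize(b['color'][120:270,230:380],None,fx=2.65,fy=2.65,interpolation=2)])
cv2.imwrite('pics/m11.png',im[:,:,::-1])
E
python3 go.py .4616 -.0333 .0285 77
```

```text
t 17.25 tcp [0.4319 0.1208 0.0285] d [   0.1 -151.5   40.7] w [8.9  0.01 0.04] F [ 0.4 -1.2  4. ] width 0.011850631463930776 q [ 29.  17. -54. 119.  18.  52.  50.]
```

View pics/m11.png

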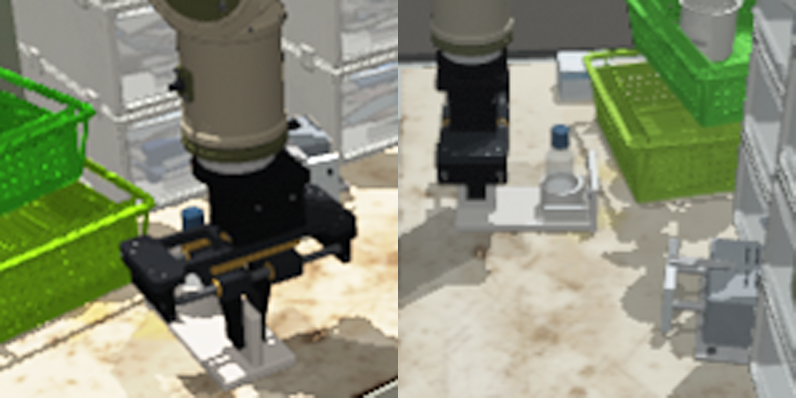

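jog_arm(motion=[{"wx":0,"wy":0,"wz":0,"dx":0,"dy":-3,"dz":1,"jaw":250},{"wx":0.5,"wy":0,"wz":0,"dx":0,"dy":-10,"dz":3,"jaw":250},{"wx":1.5,"wy":0,"wz":0,"dx":0,"dy":-22,"dz":6,"jaw":250},{"wx":2.5,"wy":0,"wz":0,"dx":0,"dy":-38,"dz":10,"jaw":250},{"wx":3.5,"wy":0,"wz":0,"dx":0,"dy":-56,"dz":15,"jaw":250},{"wx":4.5,"wy":0,"wz":0,"dx":0,"dy":-76,"dz":20,"jaw":250},{"wx":5.8,"wy":0,"wz":0,"dx":0,"dy":-96,"dz":25,"jaw":250},{"wx":7,"wy":0,"wz":0,"dx":0,"dy":-114,"dz":30,"jaw":250},{"wx":8,"wy":0,"wz":0,"dx":0,"dy":-130,"dz":34.5,"jaw":250},{"wx":8.6,"wy":0,"wz":0,"dx":0,"dy":-142,"dz":38,"jaw":250},{"wx":8.9,"wy":0,"wz":0,"dx":0,"dy":-149,"dz":40,"jaw":250},{"wx":8.9,"wy":0,"wz":0,"dx":0,"dy":-151.5,"dz":40.7,"jaw":250}], grip_force=45)

```text
clock: 18.75
tcp_pos: [0.4617, -0.0333, 0.0285]
tcp_rot: [[-0.0, 0.226, 0.974], [0.0, 0.974, -0.226], [-1.0, 0.0, -0.0]]
force: [-2.7, 5.4, 5.5]
width: 0.0116
```

```bash
python3 - <<'E'
from h import *
import pickle
b=shot('side','d12');a=shot('scene','s12');w=shot('wrist','w12')
cv2.imwrite('pics/m12d.png',cv2.resize(b['color'][185:270,260:380],None,fx=6.5,fy=6.5,interpolation=2)[:,:,::-1])
cv2.imwrite('pics/m12s.png',cv2.resize(a['color'][140:240,190:310],None,fx=6,fy=6,interpolation=2)[:,:,::-1])
E
python3 go.py .4616 -.0333 .0285 77
```

```text
t 18.9 tcp [ 0.4617 -0.0335  0.0285] d [-0.   0.2 -0.2] w [-0.03  0.01  0.02] F [-0.2  2.   4.1] width 0.011699096399280224 q [ 42.  18. -48. 117.  17.  52.  62.]
```

View pics/m12d.png

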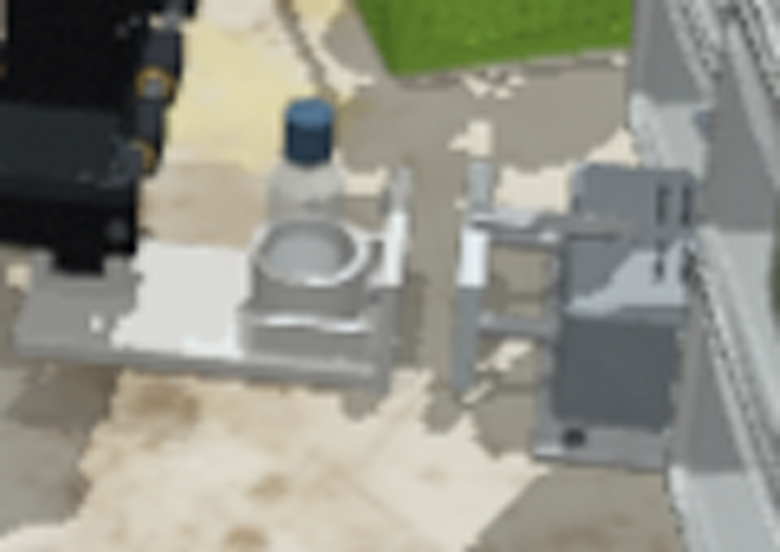

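View pics/m12s.png

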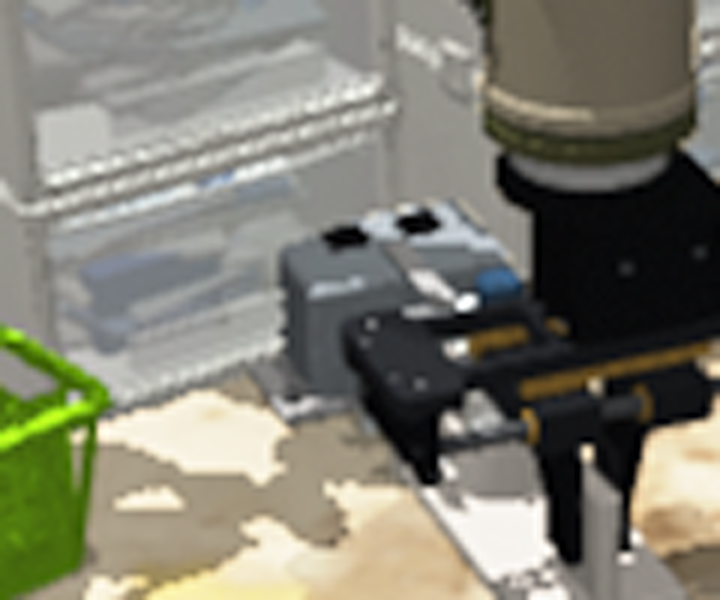

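View pics/w12.png

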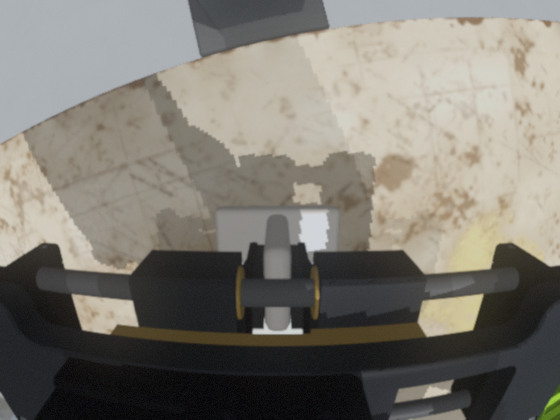

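```bash
cat > ov.py <<'E'
from h import *
import pickle
a,b=pickle.load(open('ab.pkl','rb'))
def wire(im,p,off,sc,pose,pts,col):
    x,y,yaw=pose;c,s=np.cos(np.radians(yaw)),np.sin(np.radians(yaw));R=np.array([[c,-s,0],[s,c,0],[0,0,1]])
    q=[((proj(p,R@(np.array(P)/1000)+[x,y,0])+.5-off)*sc).astype(int) for P in pts]
    cv2.polylines(im,[np.array(q)],False,col,1,cv2.LINE_AA)
def hold(fin,yaw): 
    t=np.radians(yaw); return (fin[0]+.056*np.cos(t),fin[1]+.056*np.sin(t),yaw)
HB=[(80,40,0),(80,40,62),(80,-40,62),(80,-40,0),(80,40,0)]
PL=[(0,42,8),(0,42,66),(0,-42,66),(0,-42,8),(0,42,8)]
BK=[(-80,37,12),(-80,-37,12),(80,-37,12)]
E
python3 - <<'E'
from ov import *
im=cv2.imread('pics/d12.png'); off=np.array([300,195]);sc=10
big=cv2.resize(im[195:255,300:375],None,fx=sc,fy=sc,interpolation=2)
wire(big,b,off,sc,hold((.4617,-.0334),-13),HB,(0,0,255))
wire(big,b,off,sc,(.6185,-.0695,-13),PL,(255,0,0))
cv2.imwrite('pics/ov12.png',big)
E
```

```text
(no output)
```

View pics/ov12.png

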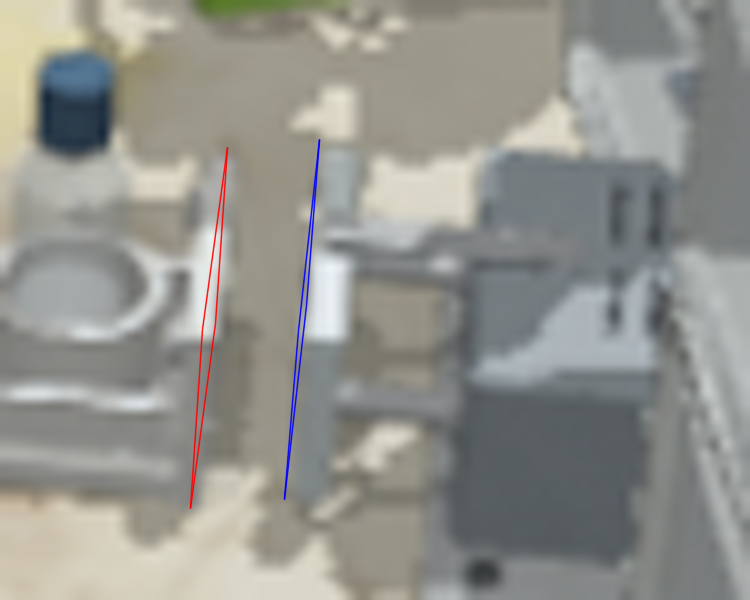

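```bash
python3 - <<'E'
from ov import *
im=cv2.imread('pics/d12.png').astype(float); 
for y in range(208,247):
    row=im[y,315:340]; print(y,[int(v) for v in row.mean(1)], )
E
```

```text
208 [148, 149, 150, 150, 150, 149, 146, 142, 143, 146, 146, 147, 146, 146, 146, 145, 146, 183, 198, 198, 170, 145, 146, 145, 145]
209 [148, 149, 149, 148, 147, 147, 144, 134, 136, 142, 145, 145, 145, 145, 144, 144, 145, 151, 157, 154, 148, 146, 145, 143, 144]
210 [146, 147, 147, 162, 156, 145, 150, 142, 135, 140, 143, 145, 144, 144, 144, 145, 145, 165, 178, 171, 156, 148, 163, 171, 157]
211 [169, 168, 169, 197, 177, 146, 162, 170, 147, 137, 142, 143, 143, 144, 144, 144, 145, 164, 170, 168, 156, 148, 194, 211, 190]
212 [208, 208, 207, 204, 174, 155, 164, 168, 146, 138, 142, 142, 142, 143, 143, 144, 141, 164, 171, 168, 153, 145, 194, 211, 211]
213 [209, 209, 208, 190, 166, 168, 171, 170, 152, 139, 141, 142, 142, 143, 143, 143, 132, 156, 168, 170, 151, 160, 198, 212, 212]
214 [197, 198, 198, 168, 137, 164, 173, 164, 150, 141, 141, 142, 144, 143, 143, 143, 136, 158, 170, 170, 148, 191, 209, 210, 211]
215 [145, 146, 147, 138, 127, 156, 170, 155, 143, 143, 142, 143, 144, 145, 145, 162, 160, 162, 166, 166, 150, 188, 202, 206, 210]
216 [145, 147, 147, 129, 124, 158, 172, 149, 140, 145, 144, 
[... 3269 characters left out ...]
 132, 132, 125, 157, 172, 144, 175, 195, 168, 144]
242 [157, 162, 149, 134, 133, 162, 187, 193, 192, 179, 195, 173, 143, 145, 138, 132, 132, 126, 119, 118, 118, 118, 136, 144, 144]
243 [134, 135, 133, 132, 134, 165, 187, 192, 192, 203, 199, 163, 136, 136, 135, 133, 132, 128, 120, 136, 129, 117, 132, 139, 139]
244 [133, 131, 134, 133, 133, 175, 191, 194, 195, 200, 171, 135, 132, 127, 127, 128, 130, 141, 146, 167, 146, 118, 118, 117, 117]
245 [146, 140, 140, 135, 144, 182, 195, 203, 203, 195, 176, 151, 143, 143, 130, 119, 139, 167, 177, 148, 119, 124, 127, 126, 126]
246 [146, 146, 145, 152, 180, 202, 207, 203, 197, 198, 196, 166, 145, 145, 132, 120, 163, 178, 150, 127, 127, 140, 146, 146, 145]
```

```bash
python3 - <<'E'
from fit import *
import pickle
a,b=pickle.load(open('ab.pkl','rb'))
S=lambda u,v:np.array([80+u/5.7,220+v/5.7])-.4; D=lambda u,v:np.array([230+u/5.7,130+v/5.7])-.4
oa=[((-80,37,12),S(570,478)),((-80,37,0),S(570,495)),((80,40,62),S(345,180)),((80,-40,62),S(522,108)),((40,0,44),S(487,222)),((-56,0,66),S(603,293))]
ob=[((-56,0,66),D(140,156)),((40,0,44),D(308,180)),((-80,-37,12),D(105,270)),((80,-37,0),D(380,270)),((80,40,62),D(362,110))]
t=np.radians(3.9);R=np.array([[np.cos(t),-np.sin(t),0],[np.sin(t),np.cos(t),0],[0,0,1]])
sh=[]
for p,o in ((a,oa),(b,ob)):
    e=np.array([px-proj(p,R@(np.array(L)/1000)+[.4776,.2736,0]) for L,px in o]); print(e.round(1).tolist(),e.mean(0)); sh.append(np.median(e,0))
fitpose([(a,0,L,px) for L,px in oa],[.48,.27,.07]);fitpose([(b,0,L,px) for L,px in ob],[.48,.27,.07])
S=lambda u,v:np.array([215+u/7,150+v/7])-.4
os=[(a,0,(0,42,66),S(245,312)),(a,0,(0,-42,66),S(438,280)),(a,0,(0,42,8),S(250,437)),(a,0,(0,-42,8),S(440,400))]
od=[(b,0,(0,42,66),np.array([331.5,208.8])),(b,0,(0,-42,8),np.array([328.5,244]))]
fitpose(os+od,[.62,-.07,-.2])
os=[(p,f,L,px-sh[0]) for p,f,L,px in os];od=[(p,f,L,px-sh[1]) for p,f,L,px in od]
print('corr');fitpose(os,[.62,-.07,-.2]);fitpose(os+od,[.62,-.07,-.2])
E
```

```text
[[2.3, -0.4], [1.7, -1.8], [1.8, -0.3], [1.3, -0.2], [1.3, -0.5], [1.2, 0.1]] [ 1.5776 -0.5222]
[[1.2, 1.2], [1.1, 1.6], [0.8, 0.2], [-0.0, 0.8], [0.3, 1.0]] [0.6859 0.9448]
pose [0.4772 0.2701] 4.143702586495022
[[-0.5, -0.2], [0.1, 1.2], [-0.3, -0.1], [0.0, -0.2], [0.2, 0.1], [0.5, -0.7]]
pose [0.4796 0.2678] 3.608659585125545
[[-0.5, -0.3], [-0.3, -0.6], [-0.3, 0.7], [0.8, 0.2], [0.5, -0.1]]
pose [ 0.6191 -0.0699] -12.884712701510885
[[-0.3, 0.2], [0.2, -0.9], [-0.2, 0.6], [0.1, -0.1], [0.2, -0.3], [-0.2, 0.6]]
corr
pose [ 0.62   -0.0656] -14.139533335928325
[[-0.4, 0.1], [0.4, -0.8], [-0.3, 0.4], [0.3, 0.0]]
pose [ 0.6184 -0.0648] -12.829117635781037
[[-0.2, 0.5], [0.4, -0.6], [-0.1, 0.9], [0.3, 0.2], [0.5, -0.4], [0.1, 0.3]]
```

jog_arm(motion=[{"wx":0,"wy":0,"wz":0,"dx":0,"dy":0,"dz":0,"jaw":200},{"wx":0,"wy":0,"wz":0,"dx":0,"dy":0,"dz":0,"jaw":120},{"wx":0,"wy":0,"wz":0,"dx":0,"dy":0,"dz":0,"jaw":60},{"wx":0,"wy":0,"wz":0,"dx":0,"dy":0,"dz":0,"jaw":60},{"wx":0,"wy":0,"wz":0,"dx":-15,"dy":0,"dz":0,"jaw":30},{"wx":0,"wy":0,"wz":0,"dx":-45,"dy":0,"dz":0,"jaw":0},{"wx":0,"wy":0,"wz":0,"dx":-85,"dy":0,"dz":0,"jaw":0},{"wx":0,"wy":0,"wz":0,"dx":-120,"dy":0,"dz":0,"jaw":0},{"wx":0,"wy":0,"wz":0,"dx":-135,"dy":0,"dz":15,"jaw":0},{"wx":0,"wy":0,"wz":0,"dx":-135,"dy":0,"dz":45,"jaw":0},{"wx":0,"wy":0,"wz":0,"dx":-135,"dy":0,"dz":80,"jaw":0},{"wx":0,"wy":0,"wz":0,"dx":-135,"dy":0,"dz":110,"jaw":0}])

```text
clock: 20.4
tcp_pos: [0.5699, -0.0579, 0.1645]
tcp_rot: [[0.001, 0.225, 0.974], [-0.0, 0.974, -0.225], [-1.0, 0.0, 0.001]]
force: [-0.6, 0.0, 0.1]
width: 0.087
```

jog_arm(motion=[{"wx":0,"wy":0,"wz":0,"dx":0,"dy":0,"dz":15,"jaw":0},{"wx":0,"wy":0,"wz":0,"dx":0,"dy":0,"dz":22,"jaw":0},{"wx":0,"wy":0,"wz":0,"dx":0,"dy":0,"dz":22,"jaw":0}])

```text
clock: 20.78
tcp_pos: [0.5902, -0.0623, 0.1639]
tcp_rot: [[0.0, 0.225, 0.974], [0.0, 0.974, -0.225], [-1.0, 0.0, 0.0]]
force: [0.2, 0.9, 0.3]
width: 0.0869
```

```bash
python3 - <<'E'
from h import *
import pickle
w=shot('wrist','w13'); pickle.dump({k:w[k] for k in ('xyz','attitude','intrinsics')},open('w13.pkl','wb'))
im=w['color'][:,:,::-1]
cv2.imwrite('pics/w13b.png',cv2.resize(im[100:330,160:400],None,fx=3.2,fy=3.2,interpolation=cv2.INTER_CUBIC))
b=shot('scene','s13')
cv2.imwrite('pics/s13b.png',cv2.resize(b['color'][150:250,200:320],None,fx=6,fy=6,interpolation=2)[:,:,::-1])
E
python3 go.py .4617 -.0333 .0285 77
```

```text
t 20.875 tcp [ 0.5897 -0.0623  0.1638] d [ 135.3   -0.5 -131.3] w [0.02 0.01 0.02] F [-0.1  0.1  0.3] width 0.08704823074212883 q [ 39.  24. -48.  91.  19.  73.  65.]
```

View pics/w13b.png

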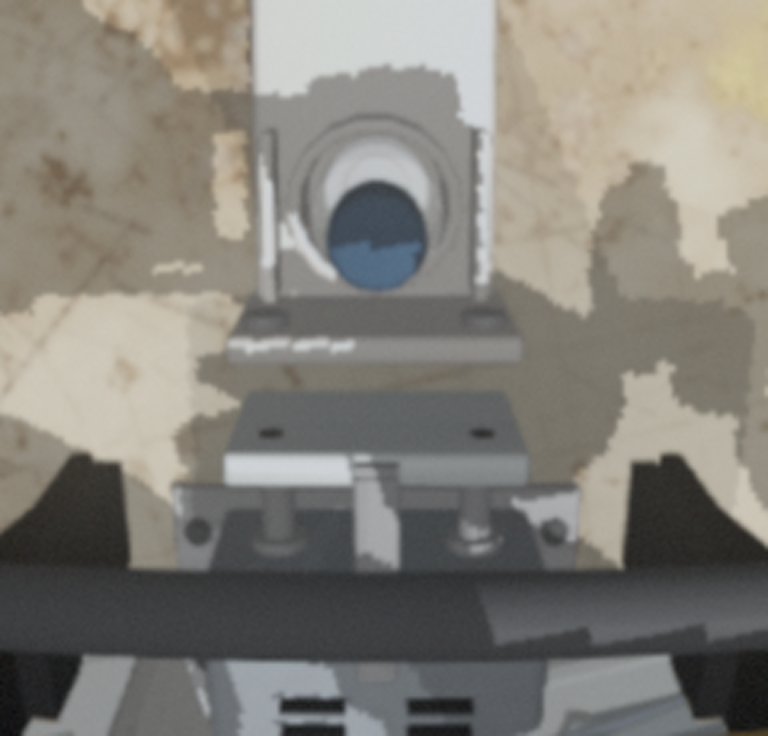

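View pics/s13b.png

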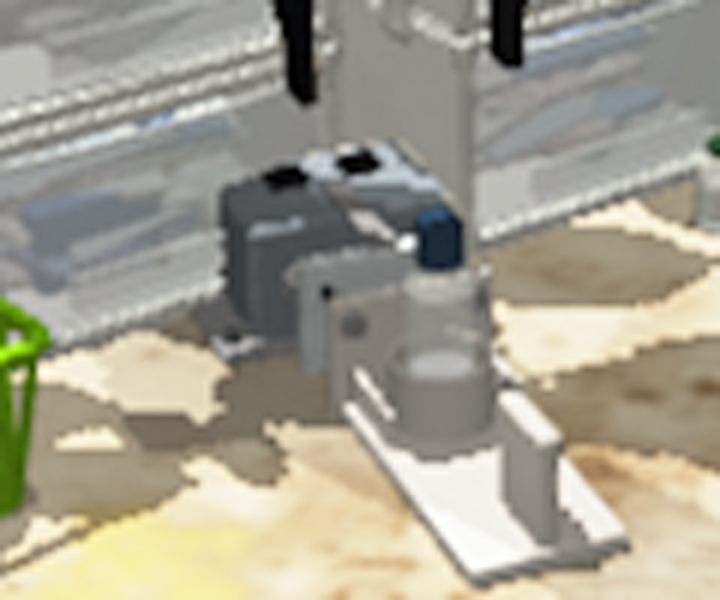

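```bash
python3 - <<'E'
from h import *
import pickle
w=pickle.load(open('w13.pkl','rb'))
B=lambda u,v:np.array([160+u/3.2,100+v/3.2])-.35
for n,u,v,z in (('hL',228,358,.062),('hR',521,358,.062),('pL',225,455,.066),('pR',527,455,.066),('plow L',240,391,.008),('plow R',510,391,.008)): print(n,atz(w,B(u,v),z,1))
x=np.array([np.cos(np.radians(-13)),np.sin(np.radians(-13)),0])
h=(atz(w,B(228,358),.062,1)+atz(w,B(521,358),.062,1))/2;p=(atz(w,B(225,455),.066,1)+atz(w,B(527,455),.066,1))/2
y=np.array([-x[1],x[0],0]);print('gap',(p-h)@x,'lat',(p-h)@y,h,p)
E
```

```text
hL [ 0.5839 -0.1012  0.062 ]
hR [ 0.6015 -0.025   0.062 ]
pL [ 0.6092 -0.1085  0.066 ]
pR [ 0.6276 -0.0287  0.066 ]
plow L [ 0.6091 -0.1117  0.008 ]
plow R [ 0.6287 -0.0265  0.008 ]
gap 0.026236297305972364 lat 0.00041382201496707825 [ 0.5927 -0.0631  0.062 ] [ 0.6184 -0.0686  0.066 ]
```

jog_arm(motion=[{"wx":0,"wy":0,"wz":0,"dx":0,"dy":0,"dz":-15,"jaw":0},{"wx":0,"wy":0,"wz":0,"dx":0,"dy":0,"dz":-45,"jaw":0},{"wx":0,"wy":0,"wz":0,"dx":0,"dy":0,"dz":-85,"jaw":40},{"wx":0,"wy":0,"wz":0,"dx":0,"dy":0,"dz":-118,"jaw":60},{"wx":0,"wy":0,"wz":0,"dx":12,"dy":0,"dz":-132,"jaw":60},{"wx":0,"wy":0,"wz":0,"dx":40,"dy":0,"dz":-132,"jaw":60},{"wx":0,"wy":0,"wz":0,"dx":75,"dy":0,"dz":-132,"jaw":60},{"wx":0,"wy":0,"wz":0,"dx":108,"dy":0,"dz":-132,"jaw":60},{"wx":0,"wy":0,"wz":0,"dx":128,"dy":0,"dz":-132,"jaw":60},{"wx":0,"wy":0,"wz":0,"dx":135,"dy":0,"dz":-132,"jaw":60},{"wx":0,"wy":0,"wz":0,"dx":135,"dy":0,"dz":-132,"jaw":120}])

```text
clock: 22.25
tcp_pos: [0.4615, -0.0328, 0.0288]
tcp_rot: [[0.0, 0.225, 0.974], [-0.0, 0.974, -0.225], [-1.0, -0.0, 0.0]]
force: [-0.5, -0.6, 0.3]
width: 0.0623
```

jog_arm(motion=[{"wx":0,"wy":0,"wz":0,"dx":0,"dy":0,"dz":0,"jaw":170},{"wx":0,"wy":0,"wz":0,"dx":0,"dy":0,"dz":0,"jaw":220},{"wx":0,"wy":0,"wz":0,"dx":0,"dy":0,"dz":0,"jaw":250},{"wx":0,"wy":0,"wz":0,"dx":0,"dy":0,"dz":0,"jaw":250},{"wx":0,"wy":0,"wz":0,"dx":0,"dy":0,"dz":0,"jaw":250},{"wx":0,"wy":0,"wz":0,"dx":0,"dy":0,"dz":0,"jaw":250},{"wx":0,"wy":0,"wz":0,"dx":0,"dy":0.4,"dz":3,"jaw":250},{"wx":0,"wy":0,"wz":0,"dx":0,"dy":0.4,"dz":8,"jaw":250},{"wx":0,"wy":0,"wz":0,"dx":0,"dy":0.4,"dz":13,"jaw":250},{"wx":0,"wy":0,"wz":0,"dx":0,"dy":0.4,"dz":17,"jaw":250},{"wx":0,"wy":0,"wz":0,"dx":0,"dy":0.4,"dz":20,"jaw":250},{"wx":0,"wy":0,"wz":0,"dx":0,"dy":0.4,"dz":20,"jaw":250}], grip_force=45)

```text
clock: 23.75
tcp_pos: [0.4807, -0.0366, 0.0285]
tcp_rot: [[-0.001, 0.225, 0.974], [0.0, 0.974, -0.225], [-1.0, -0.0, -0.001]]
force: [-5.0, 1.0, 5.6]
width: 0.0121
```

```bash
python3 - <<'E'
from h import *
b=shot('side','d14')
cv2.imwrite('pics/m14d.png',cv2.resize(b['color'][185:270,260:380],None,fx=6.5,fy=6.5,interpolation=2)[:,:,::-1])
s=r.state();print(s['force'],s['moment'])
for i in range(3):
    r.read_camera('side'); s=r.state();print(s['force'],s['moment'])
E
python3 go.py .4617 -.0333 .0285 77
```

```text
[-4.6913  1.5769  5.5916] [ 0.3137  0.6528 -0.0323]
[-4.3395  1.2121  4.9683] [0.2909 0.6638 0.0469]
[-4.209   1.4825  4.9105] [ 0.3436  0.6828 -0.0349]
[-3.6867 -0.306   5.2595] [ 0.3349  0.6657 -0.041 ]
t 23.95 tcp [ 0.4807 -0.0366  0.0284] d [ -0.   -1.1 -19.2] w [ 0.01 -0.07  0.01] F [-3.7 -0.3  5.3] width 0.011824225294069905 q [ 43.  21. -49. 114.  19.  54.  61.]
```

View pics/m14d.png

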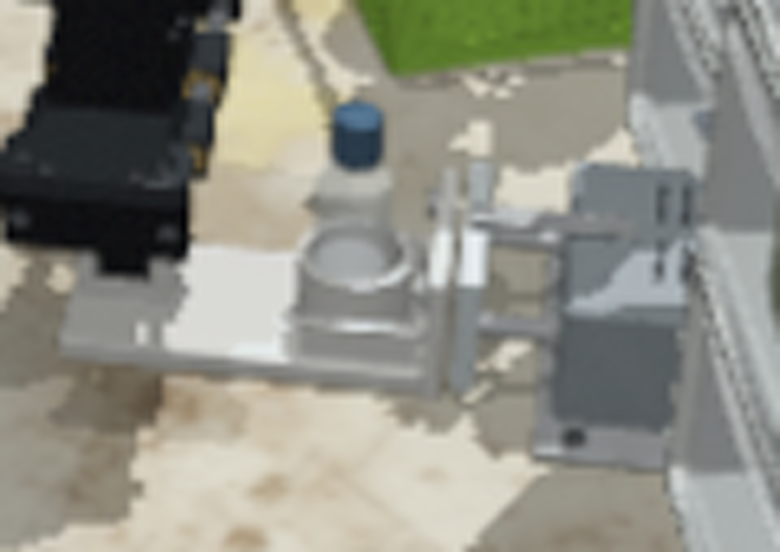

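jog_arm(motion=[{"wx":0,"wy":0,"wz":0,"dx":0,"dy":0,"dz":2,"jaw":250},{"wx":0,"wy":0,"wz":0,"dx":0,"dy":0,"dz":4,"jaw":250},{"wx":0,"wy":0,"wz":0,"dx":0,"dy":0,"dz":6,"jaw":250},{"wx":0,"wy":0,"wz":0,"dx":0,"dy":0,"dz":8,"jaw":250},{"wx":0,"wy":0,"wz":0,"dx":0,"dy":0,"dz":10,"jaw":250},{"wx":0,"wy":0,"wz":0,"dx":0,"dy":0,"dz":12,"jaw":250},{"wx":0,"wy":0,"wz":0,"dx":0,"dy":0,"dz":13.5,"jaw":250},{"wx":0,"wy":0,"wz":0,"dx":0,"dy":0,"dz":15,"jaw":250},{"wx":0,"wy":0,"wz":0,"dx":0,"dy":0,"dz":15,"jaw":250}], grip_force=50)

```text
clock: 25.08
tcp_pos: [0.4924, -0.0392, 0.0284]
tcp_rot: [[-0.007, 0.224, 0.975], [-0.0, 0.975, -0.224], [-1.0, -0.002, -0.007]]
force: [-21.8, 3.3, 25.0]
width: 0.0117
```

```bash
python3 - <<'E'
from h import *
b=shot('side','d15')
cv2.imwrite('pics/m15d.png',cv2.resize(b['color'][195:265,310:380],None,fx=8.5,fy=8.5,interpolation=2)[:,:,::-1])
for i in range(3):
    r.read_camera('side'); s=r.state();print(s['force'],s['moment'])
E
python3 go.py .4617 -.0333 .0285 77
```

```text
[-20.8832   3.534   25.5897] [ 0.9595  4.1913 -0.0306]
[-21.4765   4.009   24.3861] [ 0.9847  4.1398 -0.059 ]
[-20.8592   3.758   24.739 ] [ 0.9553  4.1006 -0.0577]
t 25.275 tcp [ 0.4924 -0.0392  0.0284] d [  0.1  -1.2 -31.3] w [ 0.05 -0.41  0.11] F [-20.9   3.8  24.7] width 0.011852391185105695 q [ 42.  22. -48. 112.  20.  55.  61.]
```

View pics/m15d.png

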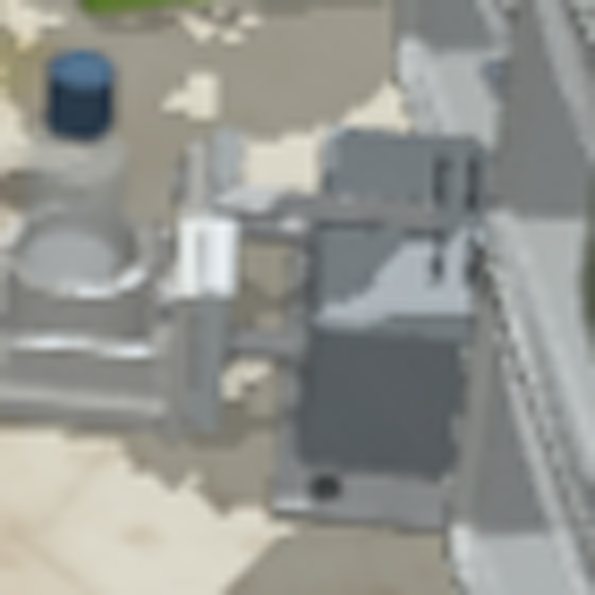

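jog_arm(motion=[{"wx":0,"wy":-0.1,"wz":0,"dx":-0.3,"dy":0,"dz":0,"jaw":250},{"wx":0,"wy":-0.2,"wz":0,"dx":-0.6,"dy":0,"dz":0,"jaw":250},{"wx":0,"wy":-0.3,"wz":0,"dx":-1,"dy":0,"dz":0,"jaw":250},{"wx":0,"wy":-0.4,"wz":0,"dx":-1,"dy":0,"dz":0,"jaw":250},{"wx":0,"wy":-0.4,"wz":0,"dx":-1,"dy":0,"dz":0,"jaw":250}], grip_force=50)

```text
clock: 25.9
tcp_pos: [0.4931, -0.0394, 0.0285]
tcp_rot: [[0.001, 0.224, 0.974], [-0.001, 0.974, -0.224], [-1.0, -0.001, 0.002]]
force: [-8.8, 3.1, 3.2]
width: 0.0118
```

```bash
python3 - <<'E'
from h import *
b=shot('side','d16')
cv2.imwrite('pics/m16d.png',cv2.resize(b['color'][195:265,310:380],None,fx=8.5,fy=8.5,interpolation=2)[:,:,::-1])
for i in range(2):
    r.read_camera('side'); s=r.state();print(s['force'],s['moment'],s['tcp_rot'][:,0])
E
python3 go.py .4617 -.0333 .0285 77
```

```text
[-9.4265  3.7395  3.3138] [0.7969 2.0407 0.0101] [ 0.0013 -0.001  -1.    ]
[-9.4855  3.3235  4.3693] [ 0.8545  2.0278 -0.0353] [ 0.0013 -0.001  -1.    ]
t 26.05 tcp [ 0.4931 -0.0394  0.0285] d [ -0.1  -1.1 -32. ] w [0.03 0.09 0.04] F [-9.5  3.3  4.4] width 0.01141846924311527 q [ 42.  22. -48. 113.  20.  54.  61.]
```

jog_arm(motion=[{"wx":0,"wy":0,"wz":0,"dx":0,"dy":0,"dz":1,"jaw":250},{"wx":0,"wy":-0.03,"wz":0,"dx":-0.1,"dy":0,"dz":2,"jaw":250},{"wx":0,"wy":-0.06,"wz":0,"dx":-0.1,"dy":0,"dz":3,"jaw":250},{"wx":0,"wy":-0.1,"wz":0,"dx":-0.2,"dy":0,"dz":4,"jaw":250},{"wx":0,"wy":-0.1,"wz":0,"dx":-0.2,"dy":0,"dz":5,"jaw":250},{"wx":0,"wy":-0.1,"wz":0,"dx":-0.2,"dy":0,"dz":5,"jaw":250}], grip_force=50)

```text
clock: 26.8
tcp_pos: [0.497, -0.0403, 0.0285]
tcp_rot: [[0.001, 0.224, 0.975], [-0.001, 0.975, -0.224], [-1.0, -0.001, 0.001]]
force: [-13.6, 4.3, 7.4]
width: 0.0114
```

```bash
python3 - <<'E'
from h import *
b=shot('side','d17')
cv2.imwrite('pics/m17d.png',cv2.resize(b['color'][195:265,310:380],None,fx=8.5,fy=8.5,interpolation=2)[:,:,::-1])
for i in range(2):
    r.read_camera('side'); s=r.state();print(s['force'],s['moment'],s['tcp_rot'][:,0])
E
python3 go.py .4617 -.0333 .0285 77
```

```text
[-14.0046   4.9547   7.4676] [ 1.0777  2.8839 -0.0634] [ 0.0009 -0.0013 -1.    ]
[-12.7301   4.0888   6.1486] [ 1.0119  2.8786 -0.0459] [ 0.001  -0.0013 -1.    ]
t 26.95 tcp [ 0.4971 -0.0403  0.0285] d [ -0.1  -1.1 -36. ] w [0.04 0.07 0.06] F [-12.7   4.1   6.1] width 0.011591749924519584 q [ 42.  22. -48. 112.  21.  54.  61.]
```

View pics/m17d.png

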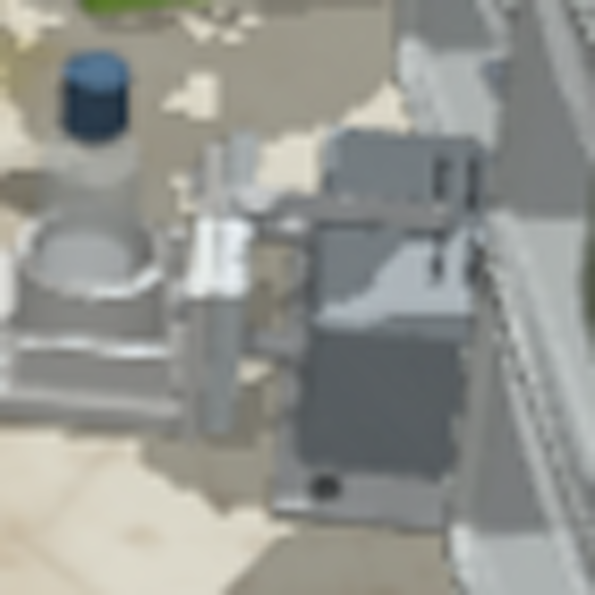

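```bash
python3 - <<'E'
from ov import *
for n in ('d12','d15','d16','d17'):
    im=cv2.imread(f'pics/{n}.png').astype(float).mean(2)
    print(n); 
    for y in (222,224,226): print(y,im[y,326:346].astype(int).tolist())
    for y in (219,220): print('t',y,im[y,346:372].astype(int).tolist())
t=np.radians(-13);R=np.array([[np.cos(t),-np.sin(t),0],[np.sin(t),np.cos(t),0],[0,0,1]])
for L in [(0,0,66),(15,0,66),(50,0,66),(65,0,66)]: print(L,proj(b,R@(np.array(L)/1000)+[.6185,-.069,0]))
a=r.read_camera('scene')['color'];cv2.imwrite('pics/s17.png',cv2.resize(a[150:250,200:320],None,fx=6,fy=6,interpolation=2)[:,:,::-1])
w=r.read_camera('wrist')['color'];cv2.imwrite('pics/w17.png',w[:,:,::-1])
E
```

```text
d12
222 [147, 145, 145, 145, 134, 210, 232, 232, 197, 131, 109, 114, 112, 112, 112, 114, 118, 129, 135, 130]
224 [146, 144, 145, 145, 145, 213, 232, 232, 190, 140, 143, 144, 144, 142, 140, 141, 140, 136, 125, 115]
226 [146, 145, 143, 143, 171, 218, 232, 231, 185, 131, 138, 142, 145, 144, 142, 142, 143, 130, 126, 129]
t 219 [129, 130, 131, 131, 131, 132, 130, 129, 130, 129, 130, 126, 123, 122, 123, 104, 112, 122, 112, 88, 108, 123, 134, 143, 133, 125]
t 220 [126, 122, 123, 127, 127, 128, 125, 121, 121, 125, 128, 124, 123, 122, 123, 122, 122, 121, 121, 122, 122, 154, 173, 177, 159, 143]
d15
222 [153, 154, 147, 164, 144, 208, 230, 202, 217, 232, 232, 198, 132, 110, 113, 114, 118, 128, 136, 130]
224 [137, 151, 139, 133, 128, 208, 230, 192, 213, 232, 232, 191, 143, 143, 141, 141, 140, 136, 126, 115]
226 [176, 150, 129, 134, 168, 216, 230, 198, 215, 232, 232, 187, 137, 144, 142, 142, 142, 130, 127, 129]
t 219 [128, 129, 131, 131, 132, 132, 131, 130, 129, 129, 129, 129, 129, 128, 136, 114, 112, 122, 111, 87, 109, 122, 134, 144, 133, 124]
t 220 [126, 122, 123, 127, 128, 129, 125, 121, 121, 1
[... 694 characters left out ...]
 152, 152, 176, 172, 150, 210, 230, 191, 212, 232, 226, 179, 112, 112, 119, 128, 136, 130]
224 [116, 112, 153, 155, 138, 138, 166, 216, 230, 201, 217, 225, 193, 143, 135, 141, 140, 136, 126, 116]
226 [131, 162, 175, 144, 127, 133, 186, 222, 230, 207, 220, 232, 201, 155, 142, 142, 142, 131, 126, 129]
t 219 [130, 130, 131, 132, 132, 132, 131, 130, 130, 130, 130, 129, 129, 129, 128, 145, 134, 121, 111, 87, 109, 123, 134, 144, 133, 125]
t 220 [126, 123, 124, 127, 128, 128, 126, 121, 121, 125, 128, 128, 129, 130, 130, 131, 122, 119, 122, 122, 122, 153, 173, 178, 159, 143]
(0, 0, 66) [330.3908 217.6607]
(15, 0, 66) [336.0166 218.1864]
(50, 0, 66) [349.1976 219.4179]
(65, 0, 66) [354.87   219.9478]
```

View pics/s17.png

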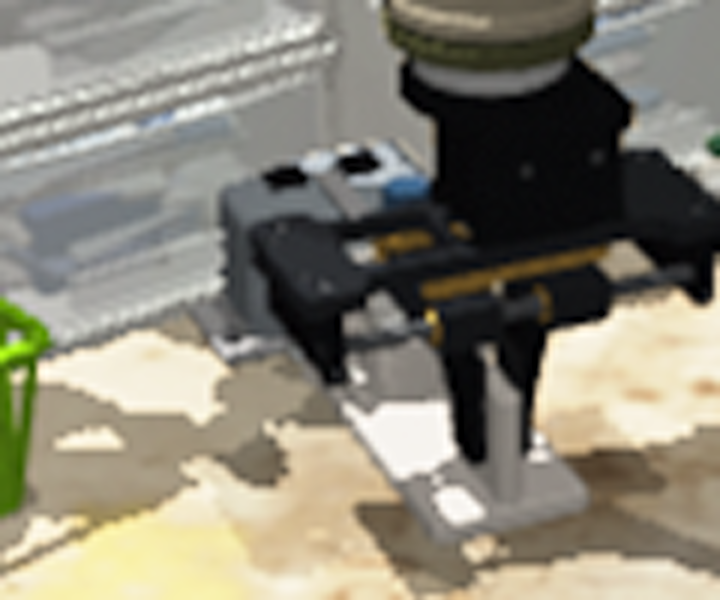

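View pics/w17.png

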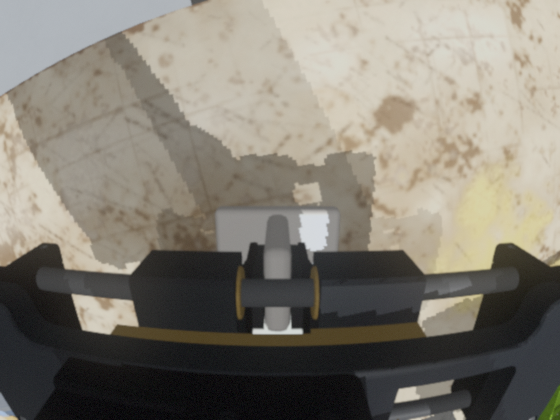

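jog_arm(motion=[{"wx":0,"wy":-0.03,"wz":0,"dx":-0.1,"dy":0,"dz":0.8,"jaw":250},{"wx":0,"wy":-0.05,"wz":0,"dx":-0.2,"dy":0,"dz":1.6,"jaw":250},{"wx":0,"wy":-0.08,"wz":0,"dx":-0.25,"dy":0,"dz":2.4,"jaw":250},{"wx":0,"wy":-0.08,"wz":0,"dx":-0.25,"dy":0,"dz":2.9,"jaw":250},{"wx":0,"wy":-0.08,"wz":0,"dx":-0.25,"dy":0,"dz":2.9,"jaw":250},{"wx":0,"wy":-0.08,"wz":0,"dx":-0.25,"dy":0,"dz":2.9,"jaw":250}], grip_force=50)

```text
clock: 27.8
tcp_pos: [0.4994, -0.0409, 0.0285]
tcp_rot: [[0.001, 0.224, 0.975], [-0.001, 0.975, -0.224], [-1.0, -0.001, 0.002]]
force: [-14.9, 4.3, 6.4]
width: 0.0118
```

```bash
python3 - <<'E'
from h import *
b=shot('side','d18')
cv2.imwrite('pics/m18d.png',cv2.resize(b['color'][195:265,290:380],None,fx=8,fy=8,interpolation=2)[:,:,::-1])
im=b['color'].astype(float).mean(2)
for y in (222,224,226): print(y,im[y,326:346].astype(int).tolist())
for y in (218,219,220,221): print('t',y,im[y,356:372].astype(int).tolist())
for i in range(2):
    r.read_camera('side'); s=r.state();print(s['force'],s['moment'],s['tcp_rot'][:,0])
E
python3 go.py .4617 -.0333 .0285 77
```

```text
222 [123, 118, 131, 151, 163, 160, 167, 160, 211, 230, 195, 214, 226, 221, 173, 103, 115, 129, 136, 130]
224 [129, 117, 110, 154, 152, 136, 134, 173, 217, 230, 200, 208, 193, 168, 145, 136, 140, 136, 126, 115]
226 [136, 131, 162, 171, 142, 129, 136, 203, 227, 229, 211, 222, 201, 168, 153, 142, 143, 131, 126, 128]
t 218 [123, 126, 114, 119, 125, 108, 114, 120, 105, 69, 102, 107, 114, 122, 123, 123]
t 219 [129, 130, 129, 129, 129, 145, 138, 114, 104, 88, 109, 123, 134, 143, 133, 125]
t 220 [128, 128, 131, 130, 130, 131, 131, 115, 115, 122, 121, 154, 173, 177, 159, 142]
t 221 [123, 122, 121, 124, 126, 126, 127, 112, 130, 129, 134, 147, 171, 181, 181, 173]
[-13.9175   4.306    4.6866] [ 1.1104  3.1025 -0.0728] [ 0.0015 -0.0015 -1.    ]
[-14.0209   4.4369   5.8726] [ 1.0821  3.1103 -0.0439] [ 0.0015 -0.0015 -1.    ]
t 27.95 tcp [ 0.4994 -0.0409  0.0285] d [ -0.1  -1.1 -38.5] w [0.05 0.1  0.06] F [-14.    4.4   5.9] width 0.01134125130610623 q [ 41.  23. -48. 112.  21.  54.  60.]
```

View pics/m18d.png

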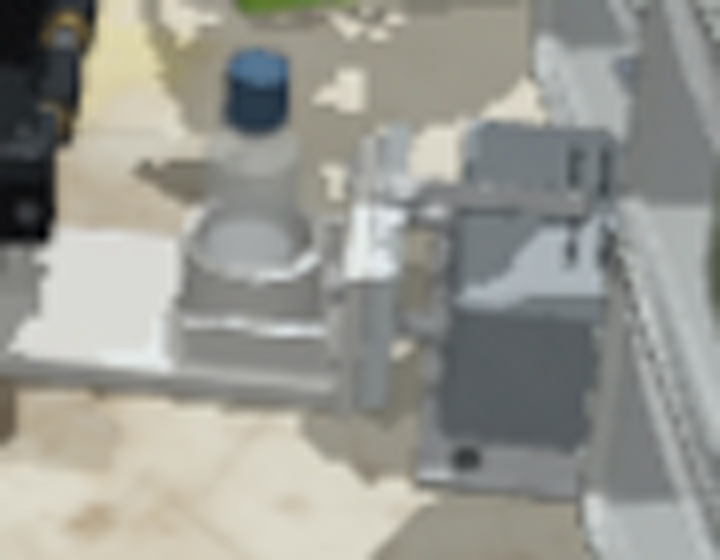

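jog_arm(motion=[{"wx":0,"wy":0,"wz":0,"dx":0,"dy":0,"dz":0,"jaw":250},{"wx":0,"wy":0,"wz":0,"dx":0,"dy":0,"dz":0,"jaw":250},{"wx":0,"wy":0,"wz":0,"dx":0,"dy":0,"dz":0,"jaw":250},{"wx":0,"wy":0,"wz":0,"dx":0,"dy":0,"dz":0,"jaw":250},{"wx":0,"wy":0,"wz":0,"dx":0,"dy":0,"dz":0,"jaw":250},{"wx":0,"wy":0,"wz":0,"dx":0,"dy":0,"dz":0,"jaw":250},{"wx":0,"wy":0,"wz":0,"dx":0,"dy":0,"dz":0,"jaw":250},{"wx":0,"wy":0,"wz":0,"dx":0,"dy":0,"dz":0,"jaw":250},{"wx":0,"wy":0,"wz":0,"dx":0,"dy":0,"dz":0,"jaw":250},{"wx":0,"wy":0,"wz":0,"dx":0,"dy":0,"dz":0,"jaw":250},{"wx":0,"wy":0,"wz":0,"dx":0,"dy":0,"dz":0,"jaw":250},{"wx":0,"wy":0,"wz":0,"dx":0,"dy":0,"dz":0,"jaw":250}], grip_force=50)

```text
clock: 29.45
tcp_pos: [0.4994, -0.0409, 0.0285]
tcp_rot: [[0.001, 0.224, 0.975], [-0.001, 0.975, -0.224], [-1.0, -0.001, 0.002]]
force: [-14.5, 4.9, 4.9]
width: 0.0114
```

jog_arm(motion=[{"wx":0,"wy":0,"wz":0,"dx":0,"dy":0,"dz":0,"jaw":250},{"wx":0,"wy":0,"wz":0,"dx":0,"dy":0,"dz":0,"jaw":250},{"wx":0,"wy":0,"wz":0,"dx":0,"dy":0,"dz":0,"jaw":250},{"wx":0,"wy":0,"wz":0,"dx":0,"dy":0,"dz":0,"jaw":250},{"wx":0,"wy":0,"wz":0,"dx":0,"dy":0,"dz":0,"jaw":250},{"wx":0,"wy":0,"wz":0,"dx":0,"dy":0,"dz":0,"jaw":250},{"wx":0,"wy":0,"wz":0,"dx":0,"dy":0,"dz":0,"jaw":250},{"wx":0,"wy":0,"wz":0,"dx":0,"dy":0,"dz":0,"jaw":250},{"wx":0,"wy":0,"wz":0,"dx":0,"dy":0,"dz":0,"jaw":250},{"wx":0,"wy":0,"wz":0,"dx":0,"dy":0,"dz":0,"jaw":250},{"wx":0,"wy":0,"wz":0,"dx":0,"dy":0,"dz":0,"jaw":250},{"wx":0,"wy":0,"wz":0,"dx":0,"dy":0,"dz":0,"jaw":250}], grip_force=50)

```text
clock: 30.95
tcp_pos: [0.4994, -0.0409, 0.0285]
tcp_rot: [[0.001, 0.224, 0.975], [-0.001, 0.975, -0.224], [-1.0, -0.001, 0.002]]
force: [-14.8, 3.8, 6.0]
width: 0.0116
```

jog_arm(motion=[{"wx":0,"wy":0,"wz":0,"dx":0,"dy":0,"dz":0,"jaw":250},{"wx":0,"wy":0,"wz":0,"dx":0,"dy":0,"dz":0,"jaw":250},{"wx":0,"wy":0,"wz":0,"dx":0,"dy":0,"dz":0,"jaw":250},{"wx":0,"wy":0,"wz":0,"dx":0,"dy":0,"dz":0,"jaw":250},{"wx":0,"wy":0,"wz":0,"dx":0,"dy":0,"dz":0,"jaw":250},{"wx":0,"wy":0,"wz":0,"dx":0,"dy":0,"dz":0,"jaw":250},{"wx":0,"wy":0,"wz":0,"dx":0,"dy":0,"dz":0,"jaw":250},{"wx":0,"wy":0,"wz":0,"dx":0,"dy":0,"dz":0,"jaw":250},{"wx":0,"wy":0,"wz":0,"dx":0,"dy":0,"dz":0,"jaw":250},{"wx":0,"wy":0,"wz":0,"dx":0,"dy":0,"dz":0,"jaw":250},{"wx":0,"wy":0,"wz":0,"dx":0,"dy":0,"dz":0,"jaw":250},{"wx":0,"wy":0,"wz":0,"dx":0,"dy":0,"dz":0,"jaw":250}], grip_force=50)

```text
clock: 32.45
tcp_pos: [0.4994, -0.0409, 0.0285]
tcp_rot: [[0.001, 0.224, 0.975], [-0.001, 0.975, -0.224], [-1.0, -0.001, 0.002]]
force: [-14.5, 3.8, 5.5]
width: 0.0114
```

```bash
python3 - <<'E'
from h import *
b=shot('side','d19'); a=shot('scene','s19')
im=b['color'].astype(float).mean(2)
for y in (222,226): print(y,im[y,326:346].astype(int).tolist())
for y in (219,220,221): print('t',y,im[y,356:372].astype(int).tolist())
cv2.imwrite('pics/m19d.png',cv2.resize(b['color'][180:260,250:380],None,fx=6,fy=6,interpolation=2)[:,:,::-1])
E
python3 go.py .4617 -.0333 .0285 77
```

```text
222 [124, 118, 131, 151, 164, 160, 167, 160, 211, 230, 195, 214, 226, 221, 173, 104, 116, 129, 135, 130]
226 [135, 131, 162, 171, 142, 129, 135, 203, 227, 229, 210, 221, 200, 168, 153, 142, 143, 131, 126, 129]
t 219 [129, 129, 129, 129, 129, 145, 138, 114, 104, 88, 108, 123, 134, 144, 133, 124]
t 220 [127, 129, 130, 130, 130, 131, 132, 115, 116, 122, 122, 154, 173, 177, 159, 142]
t 221 [122, 123, 121, 124, 127, 126, 128, 112, 129, 129, 135, 147, 171, 181, 181, 173]
t 32.55 tcp [ 0.4994 -0.0409  0.0285] d [ -0.1  -1.1 -38.5] w [0.05 0.1  0.06] F [-14.6   4.5   5.8] width 0.011604563309826078 q [ 41.  23. -48. 112.  21.  54.  60.]
```

View pics/m19d.png

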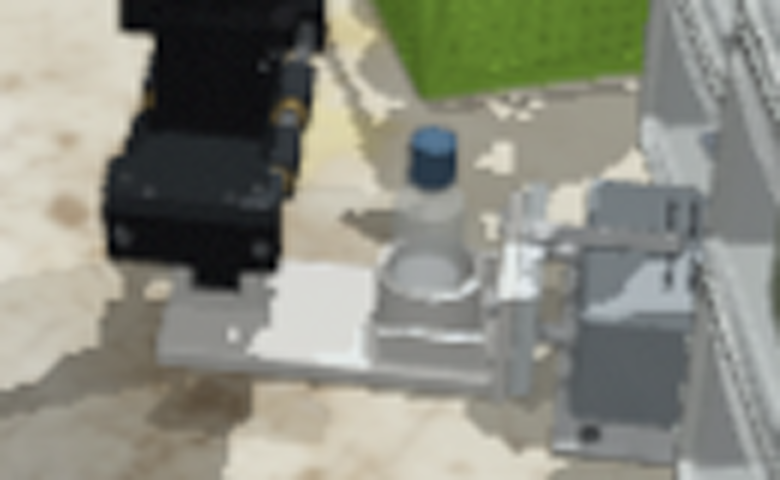

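View pics/s19.png

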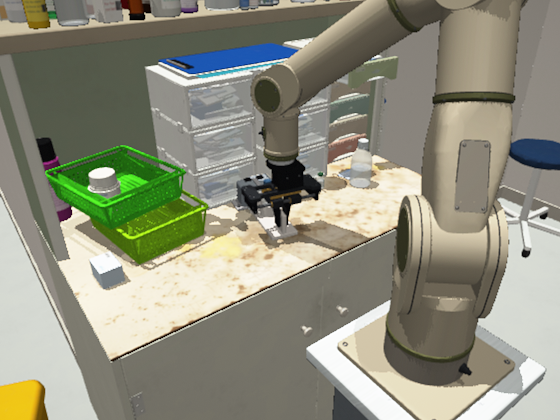

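```bash
python3 - <<'E'
from h import *
print(r.sign_off())
E
```

```text
the job is handed in; nothing more can be done
None
```

The job was handed in at 32.6 s (limit 72 s). The bottle stands upright in the cup. The arm is still gripping the holder by its fin and pressing it against the sprung plate.

- **Extra step:** I let go of the fin once before pressing, to look straight down at the holder and the plate, then gripped it again in the same place. That view showed the back parallel to the plate and about 0.4 mm off centre. I moved it over by 0.4 mm.
- **Centring at the end:** the tool's reading is about 1.1 mm to the side of where it first stood, so the back is probably within 1 mm of centre. I did not look from above again after pressing.
- **Press depth:** the tongue's end shows between the two pairs of marks. The picture puts the plate at 13.8–14.6 mm in, the tool's travel at about 15 mm, and the less certain force estimate at 16–18 mm. All are within the 10–20 mm band, and the plate was never pushed fully in.
- **Hold:** it was held for 4.7 s with no change in the arm's position. The push read about 15 N along the plate, including table friction, and 5–6 N downward.
- **Force peak:** the push briefly rose to about 21 N forward and 25 N downward because the holder's front dug slightly into the table. I corrected this by raising and tilting the tool a little. The holder's tilt is now about 0.1°.
- **Bystanders:** I did not touch the saline, swabs or vial. The swabs and saline stand in place in the last picture; I did not check the vial closely.

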